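Line up the dredgers by height

ROBOT

A 6-joint arm with a two-finger parallel gripper is mounted at the origin on a cart in front of the work surface, level with it; the furniture and walls round the work are solid. World frame = base frame: x ahead of the robot, y to its left, z up, the work surface at z = 0. Lengths are in m, angles in rad, forces in N, time in s.
With the tool pointing down it reaches from about 0.25 to 0.775 m from the base axis. Payload 4 kg.
Tool frame: the origin (TCP) lies between the finger pads; the fingertips stand 22 mm ahead of it and the grasp point (between the pads) lies 3 mm ahead of it; x points along the fingers, z is the direction in which the jaws open and shut, and the axes are right-handed (so a half turn about x gives the same grasp; the last joint's range is limited). The gripper opens to 94 mm and grips with 3 to 60 N. Pads are 16 mm wide; open, the fingers measure 119 mm over their backs; the gripper's body (75 mm by 177 mm) begins 78 mm behind the grasp point.
Start: joints at [1.033, 0.087, 1.371, -0, 1.684, -0.103], TCP at [0.232, 0.499, 0.228] pointing down, gripper open.
Joint ranges: [-3.1, 3.1], [-0.76, 2.03], [0.27, 2.55], [-1.08, 4.22], [0.17, 2.65], [-2.57, 2.57]. Speed limits (rad/s): [2.79, 2.79, 3.14, 3.14, 3.14, 3.14].

INTERFACE

Orientations are given as a 3x3 rotation matrix whose columns are the frame's x, y, z axes.
In Python, from station import bot gives the robot as it stands.
- The arm moves only by the tool apply_moves, never from a script. Its argument "commands" is a list of rows, each a list of 7 numbers: the finger opening in mm, from 0 to 94, then the shift along the tool's x, y, z in mm, then the turn, a rotation vector about the tool's x, y, z in degrees. In form: [[gripper, dx, dy, dz, ax, ay, az], ...]. A call has 1 to 12 rows; each row is the pose to reach, as a shift and turn from the pose commanded when the call began, along the tool's axes at that moment; what a row does not reach only later rows make up. A row lasts 1/8 s, in which the tool goes at most 62.5 mm and 10.7 degrees, less where a joint would pass 70% of its speed; a pose out of reach is approached as far as the arm can. A call with a gripper value outside its range is refused whole. The fingers move at their own pace and stop on an object; "newtons" is the grip in N (left out, the last holds). Time passes only in rows, so rows that repeat a pose let the fingers close. It gives the time, the measured TCP pose, the force and the opening at its end, in the units of the state.
- bot.state(): the state, without advancing time (a new reading comes with each control period).
- bot.capture(name): name is "scene" or "top" or "wrist"; returns the picture (384x512x3 uint8, blue, green, red); there is no depth.
- bot.camera_model(name): a dict with "fx", "fy", "cx", "cy" (pixels), "dist_coeffs" ([k1, k2, p1, p2, k3] as OpenCV has them; the pictures are not rectified), "position" and "orientation" of the camera in the world. Camera axes: x right, y up, looking along -z (the intrinsics and any distortion apply to the point x, -y, -z); pixel columns grow to the right and rows downward; lengths in m; the calibration is good to about 2 mm. A picture is of the moment at which its call begins: read the wrist's pose just before it. camera_model takes no time and is no camera call; for the wrist camera it gives the pose at the moment of the call.
- bot.close_job(): hands the job in, once; it reports no verdict.
Trained networks look in the newest picture that a camera, given by its name, has taken for a name from the list of things; names that differ only in an ending like _2 or _b are one class to them, and where a whole thing is asked for, a point or a joint stands for the part that bears it (a point fixed in the world has none). Each returns a list of dicts, best first, with "score" (0 to 1); they miss things now and then, are a little off and sometimes report something else, mostly with a low value. They report only what shows in the picture. A call takes as long as a camera call.
- bot.search_frame(camera, target): "at" ([x, y, z] in m, in world coordinates, good to about 4 mm: the middle of the surface that is visible of it).
The state is a dict: "time": time; "joints": joint angles; "joint_vel": joint speeds; "effort": joint torques, N m; "position": TCP position; "orientation": TCP orientation; "contact_force": force on the tool from outside, world axes, zero at the start; "moment": the same for the moment, N m; "opening": opening from 0.0 (shut) to 1.0 (fully open).
Only numpy, scipy, OpenCV 4.12 (cv2) and the standard library are available. Lean on these libraries where they do the work, as an engineer would, in place of code of your own. Each camera call takes 0.05 s, during which the arm holds its last target.

TASK

Set the four steel dredgers out for service on the row of wooden coasters, one upright in the middle of each coaster, in order of height: the tallest at the lemon's end, stepping down to the shortest at the garlic's end. Leave the lemon and the garlic where they lie.

Things in the scene. Friction and masses are not known exactly. Their poses are not given: they have to be found in the camera images.
- dredger_140: the tallest of four plain stainless-steel dredgers (lidded shakers), a straight upright can 60 mm in diameter and 140 mm tall with a low domed pierced lid (the side is straight up to 132 mm); loose, 204 g, give or take a third; origin at the centre of its underside, z up along its axis
- dredger_115: the second tallest of four plain stainless-steel dredgers (lidded shakers), a straight upright can 56 mm in diameter and 115 mm tall with a low domed pierced lid (the side is straight up to 107 mm); loose, 176 g, give or take a third; origin at the centre of its underside, z up along its axis
- dredger_90: the second shortest of four plain stainless-steel dredgers (lidded shakers), a straight upright can 52 mm in diameter and 90 mm tall with a low domed pierced lid (the side is straight up to 82 mm); loose, 149 g, give or take a third; origin at the centre of its underside, z up along its axis
- dredger_65: the shortest of four plain stainless-steel dredgers (lidded shakers), a straight upright can 48 mm in diameter and 65 mm tall with a low domed pierced lid (the side is straight up to 57 mm); loose, 122 g, give or take a third; origin at the centre of its underside, z up along its axis
- coaster_a: one of four identical flat round wooden coasters, 76 mm in diameter and 6 mm thick, fixed to the table in one straight row that runs roughly left to right, 90 mm from centre to centre; the letters in the names say nothing of the order along the row; origin at the centre of its underside, z up
- coaster_b: one of four identical flat round wooden coasters, 76 mm in diameter and 6 mm thick, fixed to the table in one straight row that runs roughly left to right, 90 mm from centre to centre; the letters in the names say nothing of the order along the row; origin at the centre of its underside, z up
- coaster_c: one of four identical flat round wooden coasters, 76 mm in diameter and 6 mm thick, fixed to the table in one straight row that runs roughly left to right, 90 mm from centre to centre; the letters in the names say nothing of the order along the row; origin at the centre of its underside, z up
- coaster_d: one of four identical flat round wooden coasters, 76 mm in diameter and 6 mm thick, fixed to the table in one straight row that runs roughly left to right, 90 mm from centre to centre; the letters in the names say nothing of the order along the row; origin at the centre of its underside, z up
- lemon: a yellow lemon, 78 x 55 x 56 mm, loose, lying just beyond one end of the row of coasters (either end), its centre about 90 mm from the centre of the end coaster; origin under its middle at table level
- garlic: a garlic bulb, 54 mm across and 53 mm tall, loose, lying just beyond the other end of the row, likewise about 90 mm from the end coaster; origin under its middle at table level

How it is judged:
By the outcome, as a careful person would: the job done as asked, in the order asked, and still so for the second after the job is handed in, with the robot touching nothing.
It also fails if it takes over 109 s, if anything falls off the work surface, if the arm or the gripper's body presses on something with over 40 N, if the wrist force passes 120 N, or if a joint passes its speed limit or range.

## Working session

There is one attempt and no reset: what is moved stays moved. The work goes in short steps, Python scripts to look and compute and a tool call to move; the robot and the scene stay as the last step left them, time stands still between calls to the robot, and variables do not carry over. Pictures are saved under pics/ and viewed, and the job is handed in when it is done.

Besides the shell and the picture viewer there is one more tool, called after "Request:" by a JSON object that holds its "op" and its "data", one argument or row to a line. apply_moves: Moves the arm, as the interface text tells. Its arguments: {"type":"object","properties":{"commands":{"type":"array","items":{"type":"array","items":{"type":"number"}}},"newtons":{"type":"number"}},"required":["commands"]}

```bash
mkdir -p pics; ls; python3 - <<'E'
from station import bot
import cv2
s=bot.state();print(s['time'],s['position'],s['orientation'],s['opening'])
a=bot.capture('scene');b=bot.capture('top')
cv2.imwrite('pics/s0.png',a);cv2.imwrite('pics/t0.png',b)
for n in ('scene','top'):
    m=bot.camera_model(n);print(n,m['position'],m['orientation'],m['fx'],m['dist_coeffs'])
for t in ['dredger_140','dredger_115','dredger_90','dredger_65','coaster_a','lemon','garlic']:
  for n in ('scene','top'):
    for r in bot.search_frame(n,t): print(t,n,[round(v,3) for v in r['at']],round(r['score'],2))
print(bot.state()['time'])
E
```

```text
pics
0.0 [0.23144581 0.49838145 0.22631947] [[-1.10040375e-03 -9.06941570e-01  4.21255004e-01]
 [-1.90554577e-03  4.21256396e-01  9.06939589e-01]
 [-9.99997579e-01  1.95279036e-04 -2.19177079e-03]] 0.999021155877689
scene [ 0.08762542 -0.62154992  0.70496092] [[ 0.79409475  0.39718121 -0.46006589]
 [-0.60777308  0.51262901 -0.60648444]
 [-0.0050411   0.76122177  0.64847205]] 377.97635176475075 [-0.0187843  0.         0.         0.         0.       ]
top [0.45139952 0.01871703 1.35342534] [[ 0.00822421  0.99622997 -0.08636092]
 [-0.99987098  0.00938438  0.01303658]
 [ 0.01379788  0.08624256  0.99617862]] 490.77330116241444 [-0.17571636  0.          0.          0.          0.        ]
dredger_140 scene [0.427, -0.275, 0.101] 0.87
dredger_140 scene [0.597, 0.278, 0.059] 0.85
dredger_140 scene [0.491, 0.27, 0.046] 0.83
dredger_140 scene [0.442, 0.088, 0.073] 0.77
dredger_140 top [0.607, 0.287, 0.088] 0.92
dredger_140 top [0.447, -0.249, 0.135] 0.72
dredger_140 top [0.495, 0.278, 0.062] 0.68
dredger_140 top [0.451, 0.1, 0.112] 0.63
dredger_115 scene [0.427, -0.275, 0.101] 0.87
dredger_115
[... 856 characters left out ...]
redger_65 top [0.447, -0.249, 0.135] 0.72
dredger_65 top [0.495, 0.278, 0.062] 0.68
dredger_65 top [0.451, 0.1, 0.112] 0.63
coaster_a scene [0.625, -0.129, 0.004] 0.84
coaster_a scene [0.622, -0.034, 0.01] 0.77
coaster_a scene [0.642, -0.216, 0.003] 0.7
coaster_a scene [0.612, 0.051, 0.007] 0.53
coaster_a top [0.611, 0.052, 0.008] 0.82
coaster_a top [0.631, -0.126, 0.006] 0.8
coaster_a top [0.617, -0.037, 0.004] 0.71
coaster_a top [0.642, -0.212, 0.005] 0.58
lemon scene [0.618, 0.117, 0.043] 0.73
lemon top [0.625, 0.139, 0.051] 0.93
garlic scene [0.672, -0.304, 0.036] 0.63
garlic scene [0.645, -0.219, 0.005] 0.33
garlic top [0.674, -0.296, 0.031] 0.6
garlic top [0.627, 0.137, 0.051] 0.21
0.8
```

View pics/s0.png

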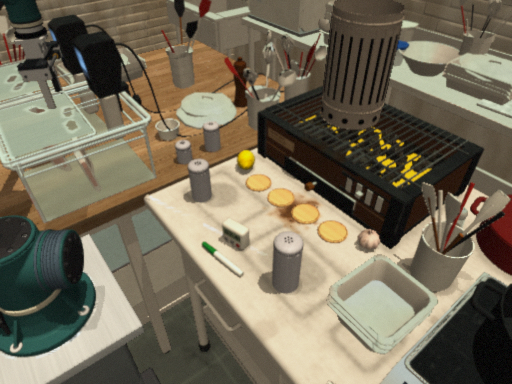

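View pics/t0.png

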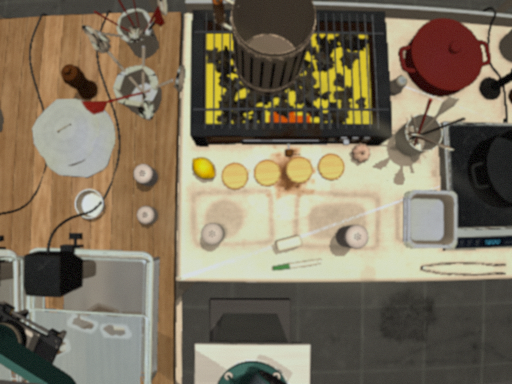

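The pictures show the tall can at scene (287,262) / top (352,236), the second at (200,180) / (212,234), and the two short ones on the wood at (212,137) / (145,174) and (184,151) / (147,215). The lemon is at the left end of the row (+y) and the garlic at the right. Next I'll refine the positions by overlaying model outlines.

```bash
cat > h.py <<'E'
import numpy as np,cv2
from station import bot
def K(m): return np.array([[m['fx'],0,m['cx']],[0,m['fy'],m['cy']],[0,0,1.]])
def proj(m,P):
    R=np.array(m['orientation']);p=(np.atleast_2d(P)-np.array(m['position']))@R
    p=p*[1,-1,-1]
    return cv2.projectPoints(p,np.zeros(3),np.zeros(3),K(m),np.array(m['dist_coeffs']))[0][:,0]
def ray(m,uv):
    q=cv2.undistortPoints(np.array([[uv]],float),K(m),np.array(m['dist_coeffs']))[0,0]
    return np.array(m['orientation'])@np.array([q[0],-q[1],-1.])
def onz(m,uv,z):
    d=ray(m,uv);o=np.array(m['position']);return o+d*(z-o[2])/d[2]
def tri(ms,uvs):
    A=np.zeros((3,3));b=np.zeros(3)
    for m,u in zip(ms,uvs):
        d=ray(m,u);d/=np.linalg.norm(d);M=np.eye(3)-np.outer(d,d);A+=M;b+=M@np.array(m['position'])
    return np.linalg.solve(A,b)
t=np.linspace(0,2*np.pi,60)
def ring(x,y,z,r): return np.c_[x+r*np.cos(t),y+r*np.sin(t),0*t+z]
def crop(img,m,rings,c,w,s):
    x0,y0=int(c[0]-w),int(c[1]-w)
    im=cv2.copyMakeBorder(img,100,100,100,100,cv2.BORDER_CONSTANT)[y0+100:y0+100+2*w,x0+100:x0+100+2*w]
    im=cv2.resize(im,None,fx=s,fy=s,interpolation=cv2.INTER_CUBIC)
    for R,col in rings:
        p=(proj(m,R)-[x0,y0]+.5)*s
        cv2.polylines(im,[np.round(p).astype(int)],False,col,1)
    return im
E
cat > ov.py <<'E'
from h import *
D={'140':(.447,-.249,30,140),'115':(.451,.1,28,115),'90':(.607,.287,26,90),'65':(.495,.278,24,65)}
rows=[]
for n in ('scene','top'):
    img=cv2.imread(f'pics/{n[0]}0.png');m=bot.camera_model(n);r=[]
    for k,(x,y,R,H) in D.items():
        R/=1e3;H/=1e3
        c=proj(m,[x,y,H/2])[0]
        r.append(crop(img,m,[(ring(x,y,0,R),(0,255,0)),(ring(x,y,H-.008,R),(0,0,255))],c,32,3))
    rows.append(np.hstack(r))
cv2.imwrite('pics/ov0.png',np.vstack(rows))
C=np.array([[.6185,.0515],[.6195,-.0355],[.628,-.1275],[.642,-.214]])
k=np.array([-1.5,-.5,.5,1.5])
mid=C.mean(0);d=(k[:,None]*C).sum(0);d/=np.linalg.norm(d)
print(mid,d);L=mid+k[:,None]*.09*d;print(L)
r=[]
for n in ('scene','top'):
    img=cv2.imread(f'pics/{n[0]}0.png');m=bot.camera_model(n)
    c=proj(m,[*mid,0])[0]
    r.append(crop(img,m,[(ring(*l,.006,.038),(0,0,255)) for l in L],c,80,4 if 0 else 3))
cv2.imwrite('pics/ovc.png',np.hstack(r)[:, :])
E
python3 ov.py
```

```text
[ 0.627    -0.081375] [ 0.08856451 -0.99607044]
[[ 0.61504379  0.05309451]
 [ 0.6230146  -0.03655183]
 [ 0.6309854  -0.12619817]
 [ 0.63895621 -0.21584451]]
```

```bash
python3 - <<'E'
from h import *
w=bot.capture('wrist');cv2.imwrite('pics/w0.png',w)
m=bot.camera_model('wrist');s=bot.state()
R=np.array(s['orientation']);print(R.T@(np.array(m['position'])-s['position']),R.T@np.array(m['orientation']),m['fx'])
E
```

```text
[-0.157108    0.06639519  0.00135612] [[ 5.99678946e-04  2.32608100e-01 -9.72570364e-01]
 [ 1.29402418e-04  9.72570512e-01  2.32608216e-01]
 [ 9.99999812e-01 -2.65343206e-04  5.53130009e-04]] 297.20003656060373
```

View pics/ov0.png

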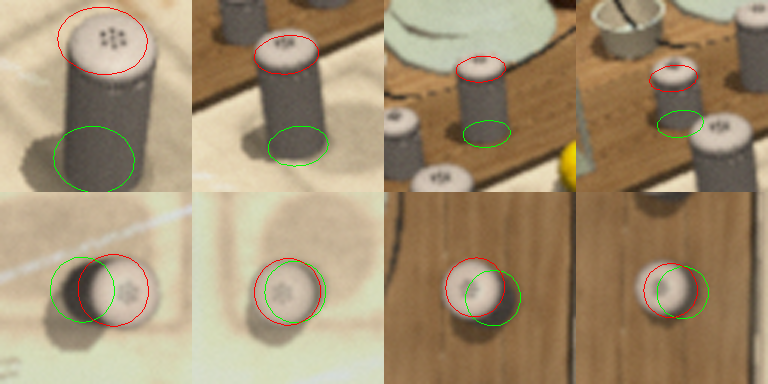

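View pics/ovc.png

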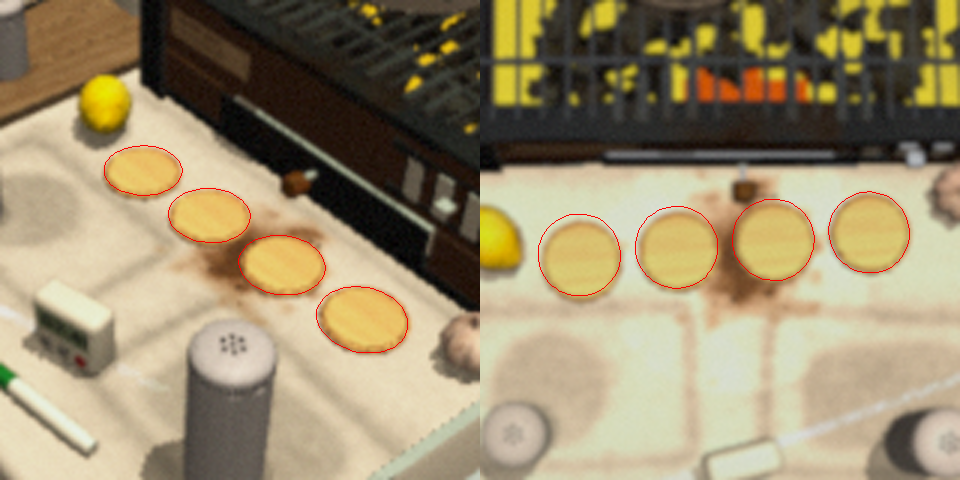

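View pics/w0.png

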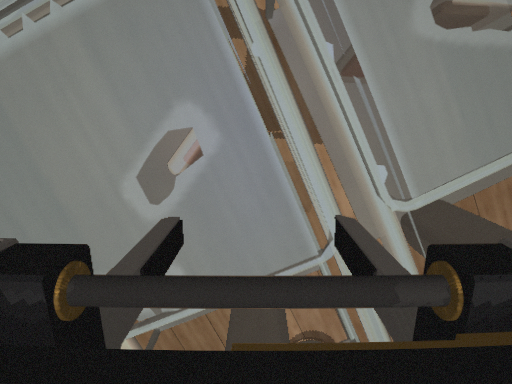

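```bash
cat > fit.py <<'E'
from h import *
from scipy.optimize import least_squares
M={n:bot.camera_model(n) for n in('scene','top')}
I={n:cv2.imread(f'pics/{n[0]}0.png') for n in M}
# dredger rim tri
sh={'140':(.447,-.249,.132,(3,1),(3.7,.5)),'115':(.451,.1,.107,(0,-.7),(-.4,0)),'90':(.607,.287,.082,(.3,-.3),(-1.3,.3)),'65':(.495,.278,.057,(.7,-1.2),(-2.7,0))}
for k,(x,y,z,a,b) in sh.items():
    u=[proj(M['scene'],[x,y,z])[0]+a,proj(M['top'],[x,y,z])[0]+b]
    print(k,tri(M.values(),u).round(4),[onz(M[n],uu,z).round(4) for n,uu in zip(M,u)])
# coasters
L0=np.array([[.615,.053],[.623,-.036],[.631,-.126],[.639,-.216]])
cent={}
for n in M:
    hsv=cv2.cvtColor(I[n],cv2.COLOR_BGR2HSV)
    mk=((hsv[...,0]>12)&(hsv[...,0]<32)&(hsv[...,1]>85)&(hsv[...,2]>140)).astype(np.uint8)
    nn,lab,st,ce=cv2.connectedComponentsWithStats(mk)
    cs=[]
    for l in L0:
        p=proj(M[n],[*l,.006])[0];i=lab[int(p[1]),int(p[0])]
        cs.append(ce[i]);print(n,i,st[i],ce[i],onz(M[n],ce[i],.0055).round(4))
    cent[n]=cs
for a,b in zip(*cent.values()): print('tri',tri(M.values(),[a,b]).round(4))
print('rack',tri(M.values(),[(148,95),(153,252)]).round(3))
print('grill front', onz(M['top'],(290,142),.1).round(3), 'left front corner',tri(M.values(),[(259,107),(192,140)]).round(3), tri(M.values(),[(388,205),(389,138)]).round(3))
E
python3 fit.py; python3 -c "
import cv2,numpy as np
a=cv2.imread('pics/s0.png');b=cv2.imread('pics/t0.png')
A=cv2.resize(a[60:220,0:160],None,fx=2.5,fy=2.5);B=cv2.resize(b[200:360,0:160],None,fx=2.5,fy=2.5)
C=cv2.resize(a[60:220,240:400],None,fx=2.5,fy=2.5);cv2.imwrite('pics/rk.png',np.vstack([np.hstack([A,B])]));cv2.imwrite('pics/gr.png',C)"
```

```text
140 [ 0.4463 -0.2577  0.1371] [array([ 0.45  , -0.2547,  0.132 ]), array([ 0.4458, -0.2585,  0.132 ])]
115 [0.4513 0.1008 0.1087] [array([0.4526, 0.1026, 0.107 ]), array([0.451, 0.101, 0.107])]
90 [0.6078 0.2897 0.0814] [array([0.6087, 0.288 , 0.082 ]), array([0.6062, 0.2904, 0.082 ])]
65 [0.4975 0.2839 0.0571] [array([0.4999, 0.2825, 0.057 ]), array([0.4949, 0.2853, 0.057 ])]
scene 79 [245 174  27  18 373] [258.01340483 182.31099196] [0.6115 0.0489 0.0055]
scene 84 [ 267  188   54   45 1329] [293.67042889 207.44770504] [ 0.6219 -0.0943  0.0055]
scene 84 [ 267  188   54   45 1329] [293.67042889 207.44770504] [ 0.6219 -0.0943  0.0055]
scene 97 [317 220  31  23 557] [332.14183124 231.19928187] [ 0.64   -0.2187  0.0055]
top 101 [222 163  26  27 566] [234.46819788 175.87809187] [0.6079 0.0502 0.0055]
top 91 [ 254  148   61   49 1646] [284.78250304 172.50850547] [ 0.6187 -0.089   0.0055]
top 91 [ 254  148   61   49 1646] [284.78250304 172.50850547] [ 0.6187 -0.089   0.0055]
top 95 [318 153  27  27 545] [330.7853211  166.32293578] [ 0.6376 -0.2177  0.0055]
tri [0.6094 0.0492 0.0061]
tri [ 0.6213 -0.0909  0.003 ]
tri [ 0.6213 -0.0909  0.003 ]
tri [ 0.6384 -0.2185  0.0061]
rack [0.404 0.222 0.278]
grill front [ 0.687 -0.095  0.1  ] left front corner [0.68  0.145 0.185] [ 0.682 -0.332  0.157]
```

View pics/rk.png

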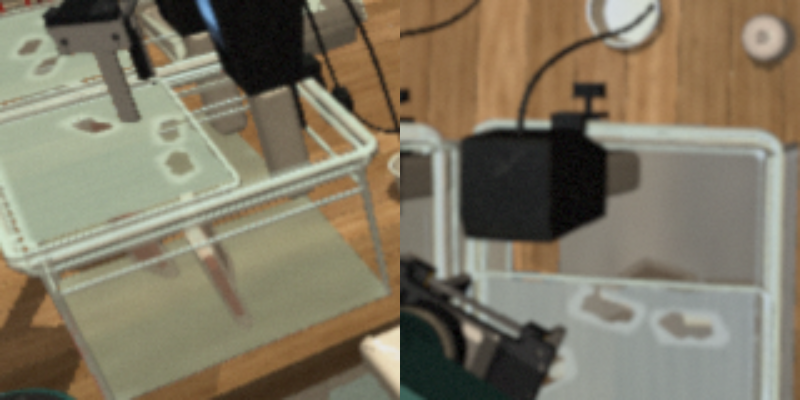

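View pics/gr.png

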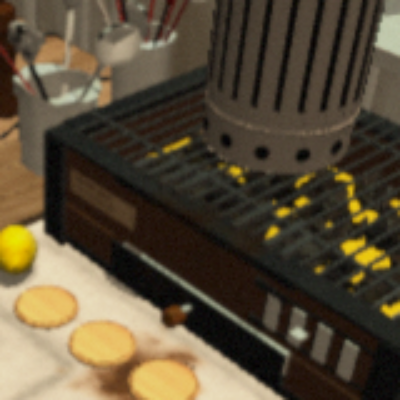

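```bash
cat > f2.py <<'E'
from h import *
M={n:bot.camera_model(n) for n in('scene','top')}
print('rack corner',tri(M.values(),[(150,122),(152,253)]).round(3))
print('rack bottomleft front', tri(M.values(),[(6,164),(152,300)]).round(3))
print('grill L',tri(M.values(),[(260,112),(193,141)]).round(3))
for z in(.1,.13,.16,.19): print(z,proj(M['top'],[[.68,.145,z],[.68,-.33,z]]).round(1).tolist(),proj(M['scene'],[[.68,.145,z],[.68,-.33,z]]).round(1).tolist())
for z in (0,): print('grill base left', onz(M['scene'],(260,152),0).round(3), onz(M['scene'],(384,240),0).round(3), onz(M['top'],(290,147),0).round(3),onz(M['top'],(388,143),0).round(3))
b=cv2.imread('pics/t0.png');a=cv2.imread('pics/s0.png')
cv2.imwrite('pics/gr2.png',np.vstack([cv2.resize(b[110:190,185:395],(788,300),interpolation=cv2.INTER_CUBIC),cv2.resize(a[90:250,240:400],None,fx=1.85,fy=1.85,interpolation=cv2.INTER_CUBIC).copy()[:, :].repeat(1,1) if 0 else cv2.copyMakeBorder(cv2.resize(a[90:250,240:400],(300,300)),0,0,0,488,cv2.BORDER_CONSTANT)]))
# coaster fit in top/scene by per-component with circular template
E
python3 f2.py
cat > cf.py <<'E'
from h import *
from scipy.optimize import minimize
M={n:bot.camera_model(n) for n in('scene','top')}
k=np.array([-1.5,-.5,.5,1.5])
G={}
for n in M:
    g=cv2.cvtColor(cv2.imread(f'pics/{n[0]}0.png'),cv2.COLOR_BGR2LAB)[...,2].astype(np.float32)
    G[n]=cv2.GaussianBlur(g,(0,0),.8)
def samp(n,P):
    p=proj(M[n],P).astype(np.float32);return cv2.remap(G[n],p[:,:1],p[:,1:],cv2.INTER_CUBIC)[:,0]
def cost(p,n):
    x,y,a=p;c=0
    for kk in k:
        q=(x-kk*.09*np.sin(a)*-1,y-kk*.09*np.cos(a))
        c+=samp(n,ring(*q,.006,.0345)).mean()-samp(n,ring(*q,.006,.0415)).mean()
    return -c
for n in M:
    r=min((minimize(cost,[.626+dx,-.0835,.09],args=(n,),method='Nelder-Mead',options=dict(initial_simplex=[[.626+dx,-.0835,.09],[.63+dx,-.0835,.09],[.626+dx,-.079,.09],[.626+dx,-.0835,.13]])) for dx in(-.003,0,.003)),key=lambda r:r.fun)
    print(n,r.x.round(4),r.fun)
    x,y,a=r.x;print([(round(x+kk*.09*np.sin(a),4),round(y-kk*.09*np.cos(a),4)) for kk in k])
E
python3 cf.py
```

```text
rack corner [0.4   0.239 0.195]
rack bottomleft front [0.171 0.247 0.189]
grill L [0.681 0.144 0.169]
0.1 [[197.5, 143.7], [378.9, 146.1]] [[256.4, 132.8], [386.6, 222.9]]
0.13 [[196.3, 141.6], [382.0, 144.0]] [[256.4, 124.1], [389.7, 213.2]]
0.16 [[195.1, 139.3], [385.2, 141.9]] [[256.4, 115.0], [392.9, 203.1]]
0.19 [[193.8, 137.0], [388.7, 139.7]] [[256.4, 105.7], [396.2, 192.4]]
grill base left [0.716 0.173 0.   ] [ 0.724 -0.315  0.   ] [ 0.692 -0.104  0.   ] [ 0.708 -0.385  0.   ]
scene [ 0.6266 -0.0845  0.1051] -74.60858154296875
[(np.float64(0.6124), np.float64(0.0497)), (np.float64(0.6218), np.float64(-0.0398)), (np.float64(0.6313), np.float64(-0.1293)), (np.float64(0.6407), np.float64(-0.2188))]
top [ 0.6232 -0.084   0.1061] -66.92501831054688
[(np.float64(0.6089), np.float64(0.0502)), (np.float64(0.6184), np.float64(-0.0393)), (np.float64(0.6279), np.float64(-0.1288)), (np.float64(0.6375), np.float64(-0.2183))]
```

View pics/gr2.png

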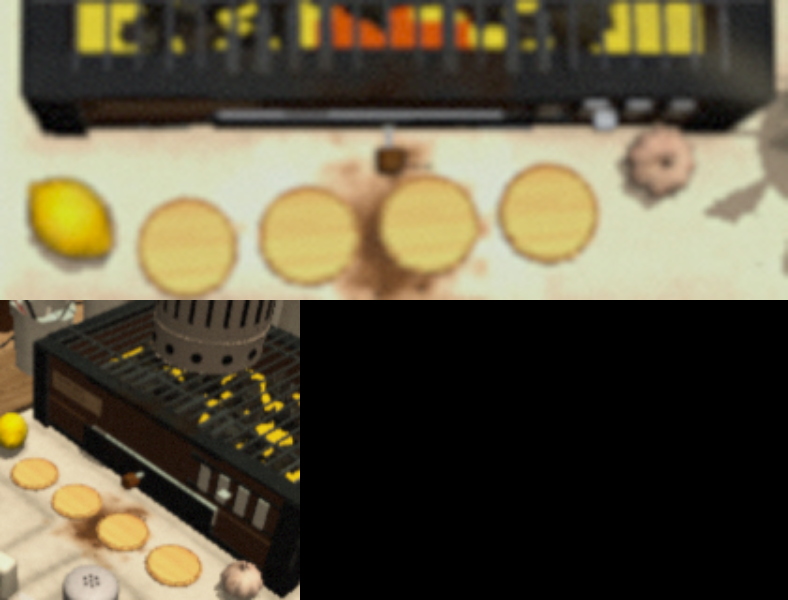

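```bash
cat > plan.py <<'E'
from h import *
from scipy.spatial.transform import Rotation as Ro
def pose(p,yaw,tilt):
    a,t_=np.radians(yaw),np.radians(tilt)
    u=np.array([np.cos(a),np.sin(a),0]);z=np.array([0,0,1.])
    x=-z*np.cos(t_)-u*np.sin(t_);y=u*np.cos(t_)-z*np.sin(t_)
    R=np.c_[x,y,np.cross(x,y)]
    return np.array(p)-.003*x,R
def plan(*steps):
    s=bot.state();p0=np.array(s['position']);R0=np.array(s['orientation'])
    print('t',s['time'],'grasp pt',(p0+.003*R0[:,0]).round(4),'j',np.round(s['joints'],2),'F',np.round(s['contact_force'],1),'op',round(s['opening']*94,1))
    for p,yw,ti in steps:
        T,R=pose(p,yw,ti)
        d=R0.T@(T-p0)*1e3;r=Ro.from_matrix(R0.T@R).as_rotvec(degrees=True)
        print(p,'->',d.round(1).tolist(),r.round(1).tolist())
E
python3 - <<'E'
from plan import *
M={n:bot.camera_model(n) for n in('scene','top')}
print('knob',tri(M.values(),[(310.4,186),(289,152)]).round(3))
plan(((.30,.45,.33),70,10),((.5,.284,.25),0,20))
E
```

```text
knob [ 0.67  -0.098  0.058]
t 0.85 grasp pt [0.2317 0.4989 0.2245] j [ 1.03  0.09  1.37  0.    1.68 -0.1 ] F [ 0.1 -0.4  0.4] op 93.7
(0.3, 0.45, 0.33) -> [-105.4, -82.5, -15.0] [84.9, 7.4, -8.1]
(0.5, 0.284, 0.25) -> [-25.3, -334.8, -81.4] [153.0, 27.0, -6.0]
```

Request:
{"op": "apply_moves", "data": {
  "commands": [
    [94,-60,0,0,0,0,0],
    [94,-105,-80,-15,45,4,-4],
    [94,-105,-80,-15,85,7,-8],
    [94,-105,-80,-15,85,7,-8],
    [94,-105,-80,-15,85,7,-8],
    [94,-105,-80,-15,85,7,-8],
    [94,-105,-80,-15,85,7,-8],
    [94,-105,-80,-15,85,7,-8],
    [94,-105,-80,-15,85,7,-8]
  ]
}}

```text
time: 1.98
position: [0.2973, 0.5049, 0.3355]
orientation: [[-0.025, 0.288, 0.957], [-0.024, 0.957, -0.289], [-0.999, -0.03, -0.017]]
contact_force: [-14.7, 115.7, 4.8]
opening: 0.994
```

```bash
python3 - <<'E'
from plan import *
plan(((.5,.284,.25),0,20),((.5,.284,.2),0,20))
E
```

```text
t 1.975 grasp pt [0.2972 0.5048 0.3325] j [0.94 0.2  1.03 0.01 1.94 1.23] F [-14.7 115.7   4.8] op 93.4
(0.5, 0.284, 0.25) -> [82.8, -150.3, 260.2] [72.3, 13.0, -15.1]
(0.5, 0.284, 0.2) -> [132.8, -148.8, 261.1] [72.3, 13.0, -15.1]
```

Request:
{"op": "apply_moves", "data": {
  "commands": [
    [94,0,50,-16,0,0,0]
  ]
}}

```text
time: 2.1
position: [0.2981, 0.5148, 0.3297]
orientation: [[-0.042, 0.33, 0.943], [-0.131, 0.934, -0.332], [-0.991, -0.137, 0.004]]
contact_force: [0.1, -3.2, 1.1]
opening: 0.999
```

```bash
python3 - <<'E'
from plan import *
a=bot.capture('scene');b=bot.capture('top');w=bot.capture('wrist')
cv2.imwrite('pics/c1.png',np.vstack([np.hstack([cv2.resize(a[0:200,0:266],(400,300)),cv2.resize(b[184:384,0:266],(400,300))]),cv2.copyMakeBorder(cv2.resize(w,(400,300)),0,0,0,400,cv2.BORDER_CONSTANT)]))
plan()
E
```

```text
t 2.25 grasp pt [0.2978 0.5097 0.3183] j [ 0.97  0.31  0.94 -0.05  2.05  1.29] F [-2.1 15.  -6.8] op 94.0
```

View pics/c1.png

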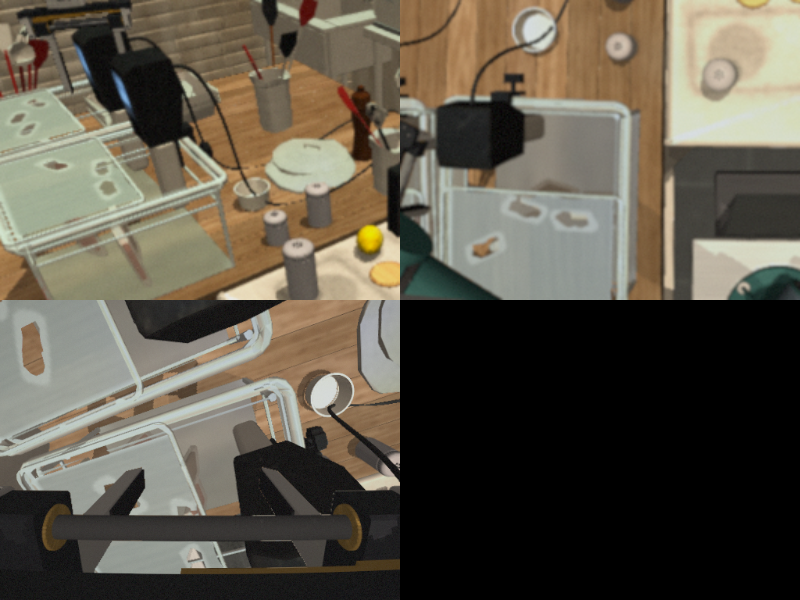

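```bash
python3 - <<'E'
from plan import *
M={n:bot.camera_model(n) for n in('scene','top')}
# box top corners: scene s0 (75,45)?(left-top), (118,36) ; use center of top face
print(tri(M.values(),[(97,40),(48,272)]).round(3), tri(M.values(),[(98,95),(58,275)]).round(3))
a=cv2.imread('pics/s0.png')[0:130,20:160];b=cv2.imread('pics/t0.png')[230:360,0:140]
cv2.imwrite('pics/cz.png',np.hstack([cv2.resize(a,None,fx=2.85,fy=2.85,interpolation=2),cv2.resize(b,None,fx=2.85,fy=2.85,interpolation=2)]))
s=bot.state();print(np.array(s['orientation']).round(3))
E
```

```text
[0.366 0.423 0.367] [0.343 0.467 0.201]
[[-0.055  0.33   0.942]
 [-0.151  0.93  -0.334]
 [-0.987 -0.161 -0.002]]
```

View pics/cz.png

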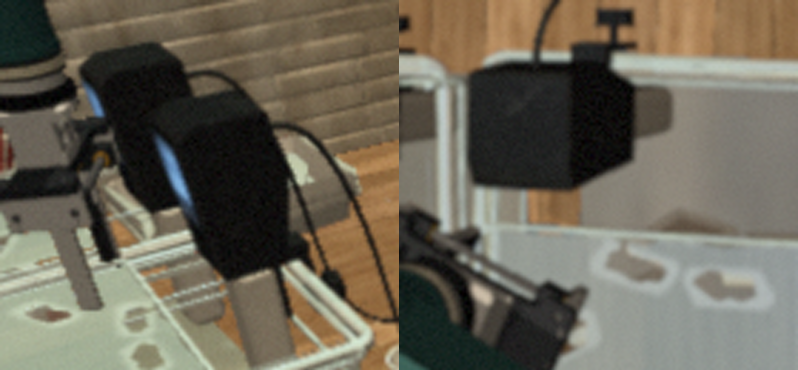

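Request:
{"op": "apply_moves", "data": {
  "commands": [
    [94,-5,10,-17,0,0,0],
    [94,-40,0,-17,0,0,0],
    [94,-100,-10,-17,0,0,0],
    [94,-120,-14,-17,0,0,0],
    [94,-120,-14,-17,0,0,0]
  ]
}}

```text
time: 2.88
position: [0.2856, 0.5149, 0.4475]
orientation: [[-0.051, 0.341, 0.939], [-0.155, 0.926, -0.345], [-0.987, -0.163, 0.006]]
contact_force: [1.0, 0.3, -0.5]
opening: 1.002
```

```bash
python3 - <<'E'
from plan import *
w=bot.capture('wrist');cv2.imwrite('pics/w2.png',w)
plan(((.30,.52,.50),70,10),((.3,.4,.50),30,10),((.5,.284,.3),0,20))
E
```

```text
t 2.925 grasp pt [0.2855 0.5146 0.4424] j [ 0.99  0.39  0.57 -0.06  2.34  1.31] F [ 1.   0.9 -0.5] op 94.2
(0.3, 0.52, 0.5) -> [-58.5, 0.4, 12.0] [-0.2, 0.2, -0.4]
(0.3, 0.4, 0.5) -> [-39.5, -110.8, 53.7] [39.2, 7.0, -0.5]
(0.5, 0.284, 0.3) -> [165.6, -116.8, 281.1] [67.6, 18.1, -9.3]
```

View pics/w2.png

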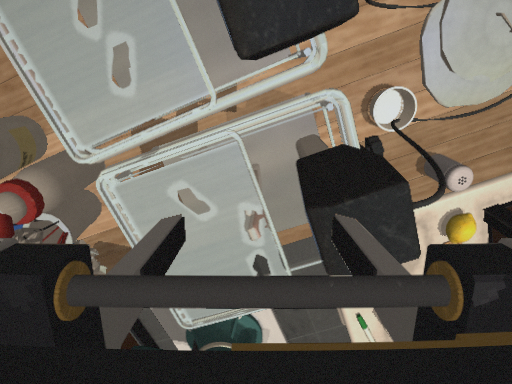

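```bash
python3 - <<'E'
from plan import *
plan(((.36,.42,.47),50,8),((.46,.31,.46),15,8),((.48,.285,.43),0,12))
E
```

```text
t 2.925 grasp pt [0.2855 0.5146 0.4424] j [ 0.99  0.39  0.57 -0.06  2.34  1.31] F [ 1.   0.9 -0.5] op 94.2
(0.36, 0.42, 0.47) -> [-16.3, -66.9, 102.8] [19.6, 3.3, 1.5]
(0.46, 0.31, 0.46) -> [5.7, -133.1, 234.7] [54.2, 8.6, 1.3]
(0.48, 0.285, 0.43) -> [38.2, -144.4, 262.2] [68.6, 13.3, -2.3]
```

Request:
{"op": "apply_moves", "data": {
  "commands": [
    [94,-25,-20,20,0,0,0],
    [94,-20,-45,60,10,2,1],
    [94,-16,-67,103,20,3,1],
    [94,-8,-100,160,35,5,1],
    [94,6,-133,235,54,9,1],
    [94,6,-133,235,54,9,1],
    [94,6,-133,235,54,9,1],
    [94,38,-144,262,69,13,-2],
    [94,38,-144,262,69,13,-2],
    [94,38,-144,262,69,13,-2]
  ]
}}

```text
time: 4.18
position: [0.4809, 0.2851, 0.4298]
orientation: [[-0.207, 0.978, -0.006], [-0.005, -0.007, -1.0], [-0.978, -0.207, 0.006]]
contact_force: [-0.3, -0.9, 0.6]
opening: 1.001
```

```bash
python3 - <<'E'
from plan import *
w=bot.capture('wrist');cv2.imwrite('pics/w3.png',w);a=bot.capture('scene');cv2.imwrite('pics/s3.png',a)
plan(((.497,.284,.20),0,20),((.497,.284,.12),0,20))
E
```

```text
t 4.275 grasp pt [0.4798 0.2859 0.4288] j [0.39 0.31 0.72 0.1  2.3  2.03] F [ 0.4 -0.8  0.2] op 94.0
(0.497, 0.284, 0.2) -> [220.6, 63.8, 0.8] [-0.3, 0.2, -8.3]
(0.497, 0.284, 0.12) -> [298.9, 80.0, 0.5] [-0.3, 0.2, -8.3]
```

View pics/w3.png

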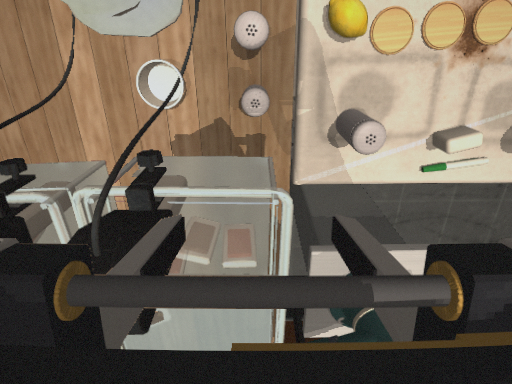

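View pics/s3.png

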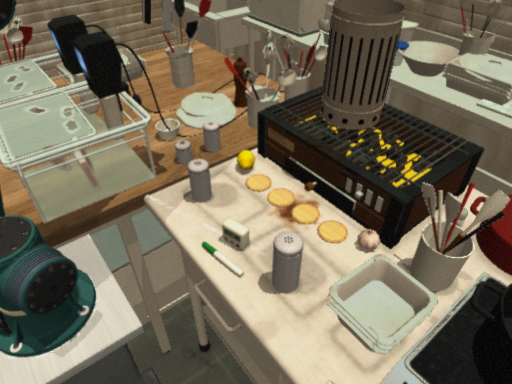

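```bash
cat > ov3.py <<'E'
from h import *
import pickle
m=bot.camera_model('wrist');img=cv2.imread('pics/w3.png')
pickle.dump(m,open('m3.pkl','wb'))
D={'115':(.451,.101,28,115),'90':(.607,.2895,26,90),'65':(.497,.284,24,65)}
r=[]
for k,(x,y,R,H) in D.items():
    R/=1e3;H/=1e3
    c=proj(m,[x,y,H/2])[0];print(k,c,proj(m,[x,y,H]))
    r.append(crop(img,m,[(ring(x,y,0,R),(0,255,0)),(ring(x,y,H-.008,R),(0,0,255)),(ring(x,y,H,.001),(255,0,0))],c,32,4))
cv2.imwrite('pics/ov3.png',np.hstack(r))
E
python3 ov3.py
```

```text
115 [362.32480943 132.52746579] [[373.98651843 141.41729634]]
90 [254.80082928  34.16115913] [[254.64345168  32.34107218]]
65 [258.46670559 103.64421614] [[258.58776531 106.67469527]]
```

View pics/ov3.png

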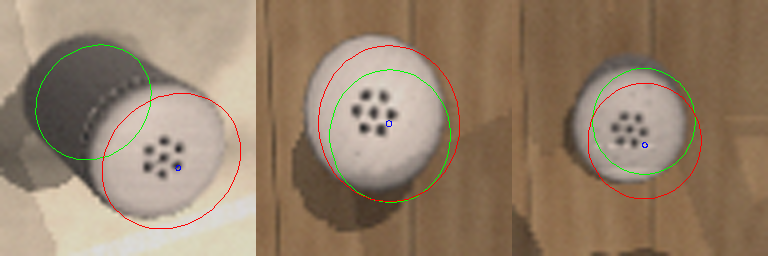

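Request:
{"op": "apply_moves", "data": {
  "commands": [
    [94,50,15,0,0,0,-2],
    [94,110,30,0,0,0,-4],
    [94,170,48,0,0,0,-6],
    [94,220,64,0,0,0,-8],
    [94,250,70,0,0,0,-8],
    [94,250,70,0,0,0,-8],
    [94,250,70,0,0,0,-8],
    [94,250,70,0,0,0,-8]
  ]
}}

```text
time: 5.28
position: [0.4997, 0.2854, 0.1763]
orientation: [[-0.331, 0.943, -0.005], [-0.0, -0.005, -1.0], [-0.943, -0.331, 0.002]]
contact_force: [-0.7, 0.1, -0.6]
opening: 0.997
```

```bash
cat > look.py <<'E'
from plan import *
import sys
# look.py name x y R H
nm=sys.argv[1];x,y,R,H=map(float,sys.argv[2:6])
m=bot.camera_model('wrist');img=bot.capture('wrist');cv2.imwrite(f'pics/{nm}.png',img)
z0=float(sys.argv[6]) if len(sys.argv)>6 else 0
c=proj(m,[x,y,z0+H])[0];print(c)
cv2.imwrite(f'pics/{nm}o.png',crop(img,m,[(ring(x,y,z0,R),(0,255,0)),(ring(x,y,z0+H-.008,R),(0,0,255)),(ring(x,y,z0+H,.001),(255,0,0))],c,75,4))
plan()
E
python3 look.py w4 .4985 .2855 .024 .065; python3 - <<'E'
import sys; sys.path.insert(0,'.')
from plan import *
plan(((.498,.2855,.046),0,20))
E
```

```text
[258.69635704 157.92988238]
t 5.325 grasp pt [0.4986 0.2853 0.1731] j [0.35 0.38 1.16 0.12 1.92 1.95] F [ 0.3 -0.4 -0.4] op 93.8
t 5.325 grasp pt [0.4986 0.2853 0.1731] j [0.35 0.38 1.16 0.12 1.92 1.95] F [ 0.3 -0.4 -0.4] op 93.8
(0.498, 0.2855, 0.046) -> [120.2, 41.6, -0.4] [-0.3, 0.0, -0.6]
```

View pics/w4o.png

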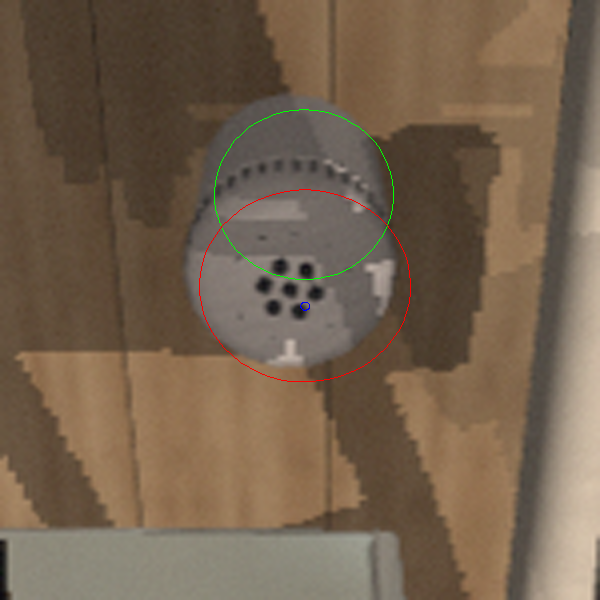

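Request:
{"op": "apply_moves", "data": {
  "commands": [
    [94,50,18,-1,0,0,0],
    [94,95,34,-1,0,0,0],
    [94,122,44,-1,0,0,0],
    [94,122,44,-1,0,0,0],
    [40,122,44,-1,0,0,0],
    [40,122,44,-1,0,0,0],
    [40,122,44,-1,0,0,0],
    [40,122,44,-1,0,0,0],
    [40,122,44,-1,0,0,0],
    [40,122,44,-1,0,0,0]
  ],
  "newtons": 20
}}

```text
time: 6.58
position: [0.4994, 0.2858, 0.0442]
orientation: [[-0.336, 0.942, -0.006], [-0.001, -0.006, -1.0], [-0.942, -0.336, 0.003]]
contact_force: [-0.3, 1.4, 1.8]
opening: 0.511
```

```bash
python3 - <<'E'
from plan import *
w=bot.capture('wrist');cv2.imwrite('pics/w5.png',w)
plan(((.5,.284,.24),0,20),((.50,.1,.30),60,20),((.55,-.1,.3),120,20),((.60,-.2185,.25),180,20))
E
```

```text
t 6.625 grasp pt [0.4984 0.2857 0.0414] j [0.35 0.47 1.31 0.12 1.69 1.93] F [0.4 1.  2.4] op 48.0
(0.5, 0.284, 0.24) -> [-187.7, -65.1, 2.3] [-0.4, 0.0, -0.4]
(0.5, 0.1, 0.3) -> [-243.9, -84.6, 185.6] [-56.8, -20.3, -0.3]
(0.55, -0.1, 0.3) -> [-260.2, -37.3, 385.3] [-113.2, -40.7, -0.1]
(0.6, -0.2185, 0.25) -> [-229.6, 26.9, 504.3] [169.1, 60.9, -0.3]
```

View pics/w5.png

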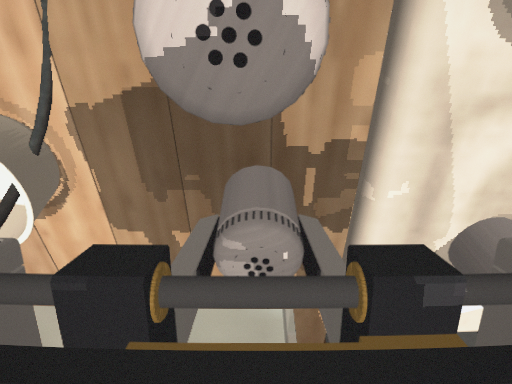

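Request:
{"op": "apply_moves", "data": {
  "commands": [
    [40,-50,-18,0,0,0,0],
    [40,-110,-38,0,0,0,0],
    [40,-170,-60,2,0,0,0],
    [40,-195,-68,30,-9,-3,0],
    [40,-210,-74,80,-19,-7,0],
    [40,-225,-80,120,-28,-10,0],
    [40,-235,-83,150,-38,-14,0],
    [40,-244,-85,186,-48,-17,0],
    [40,-244,-85,186,-57,-20,0],
    [40,-244,-85,186,-57,-20,0]
  ]
}}

```text
time: 7.88
position: [0.4995, 0.1003, 0.3028]
orientation: [[-0.171, 0.47, 0.866], [-0.291, 0.816, -0.5], [-0.942, -0.337, -0.003]]
contact_force: [0.7, 0.4, -1.6]
opening: 0.506
```

```bash
python3 - <<'E'
from plan import *
plan(((.55,-.1,.28),120,20),((.60,-.2,.25),180,20))
E
```

```text
t 7.875 grasp pt [0.499  0.0994 0.3   ] j [ 0.24  0.17  1.17 -0.27  2.03  0.67] F [ 0.7  0.4 -1.6] op 47.5
(0.55, -0.1, 0.28) -> [68.2, -132.4, 143.0] [-56.4, -20.5, -0.4]
(0.6, -0.2, 0.25) -> [117.3, -181.4, 236.4] [-112.9, -40.8, -0.3]
```

Request:
{"op": "apply_moves", "data": {
  "commands": [
    [40,22,-40,45,-9,-3,0],
    [40,45,-88,95,-19,-7,0],
    [40,68,-132,143,-29,-10,0],
    [40,68,-132,143,-38,-14,0],
    [40,68,-132,143,-47,-17,0],
    [40,68,-132,143,-56,-20,0],
    [40,85,-150,175,-66,-24,0],
    [40,100,-165,205,-75,-27,0],
    [40,117,-181,236,-85,-31,0],
    [40,117,-181,236,-94,-34,0],
    [40,117,-181,236,-104,-38,0],
    [40,117,-181,236,-113,-41,0]
  ]
}}

```text
time: 9.38
position: [0.5992, -0.1995, 0.2515]
orientation: [[0.338, -0.941, -0.007], [0.01, -0.004, 1.0], [-0.941, -0.338, 0.008]]
contact_force: [-0.3, 0.3, -1.9]
opening: 0.508
```

```bash
python3 - <<'E'
from plan import *
w=bot.capture('wrist');cv2.imwrite('pics/w6.png',w)
plan(((.640,-.2185,.15),180,20),((.640,-.2185,.0485),180,20))
E
```

```text
t 9.425 grasp pt [ 0.6003 -0.2007  0.2485] j [-0.5   0.04  1.41  0.17  1.39 -2.09] F [ 0.7 -1.5 -1.4] op 47.4
(0.64, -0.2185, 0.15) -> [105.9, -3.9, -18.8] [0.4, 0.5, -0.2]
(0.64, -0.2185, 0.0485) -> [201.4, 30.4, -19.5] [0.4, 0.5, -0.2]
```

View pics/w6.png

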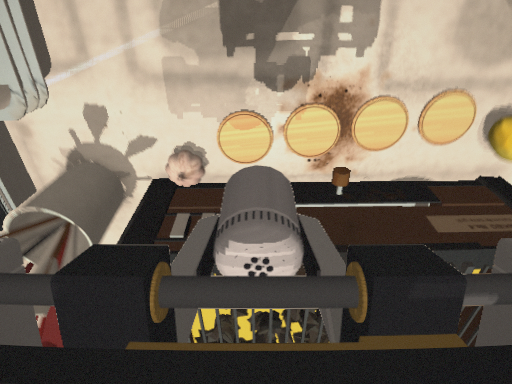

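Request:
{"op": "apply_moves", "data": {
  "commands": [
    [40,50,-2,-19,0,0,0],
    [40,106,-4,-19,0,0,0],
    [40,153,13,-19,0,0,0],
    [40,153,13,-19,0,0,0],
    [40,153,13,-19,0,0,0]
  ]
}}

```text
time: 10.05
position: [0.6411, -0.2176, 0.1066]
orientation: [[0.343, -0.939, -0.004], [0.006, -0.002, 1.0], [-0.939, -0.343, 0.005]]
contact_force: [-0.5, -0.3, -0.6]
opening: 0.51
```

```bash
python3 - <<'E'
from plan import *
m=bot.camera_model('wrist');w=bot.capture('wrist');cv2.imwrite('pics/w7.png',w)
rr=[(ring(x,y,.006,.038),(0,0,255)) for x,y in [(.6107,.05),(.620,-.0395),(.6296,-.129),(.639,-.2185)]]
s=bot.state();g=np.array(s['position'])+.003*np.array(s['orientation'])[:,0]
rr+=[(ring(g[0],g[1],g[2]-.041,.024),(0,255,0)),(ring(g[0],g[1],g[2]-.041+.057,.024),(0,255,0))]
cv2.imwrite('pics/w7o.png',cv2.resize(crop(w,m,rr,(256,192),256,2)[100:900,:],(800,625))[:600])
plan(((.640,-.2185,.0485),180,20))
E
```

```text
t 10.1 grasp pt [ 0.6428 -0.218   0.1055] j [-0.49  0.2   1.52  0.19  1.11 -2.12] F [ 0.1 -0.1 -0.8] op 47.8
(0.64, -0.2185, 0.0485) -> [52.5, 22.3, -0.7] [0.1, 0.2, 0.2]
```

View pics/w7o.png

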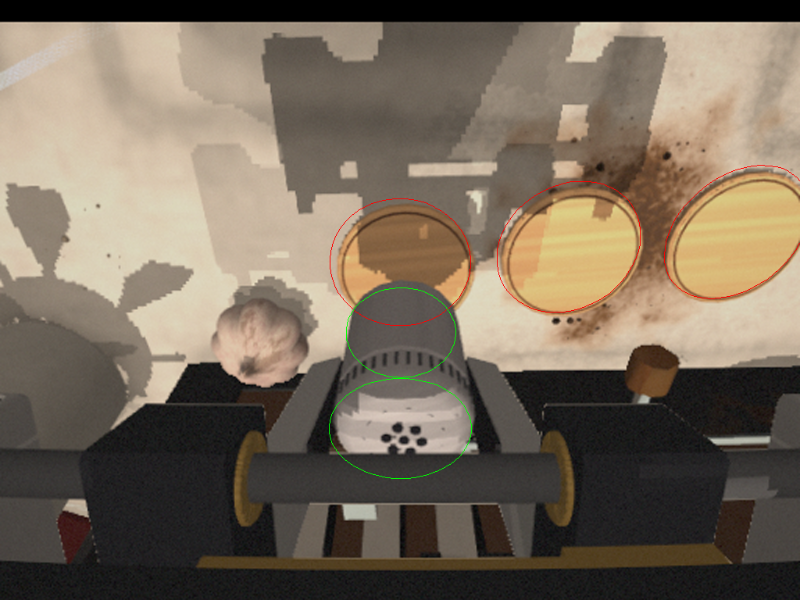

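```bash
cat > wf.py <<'E'
from plan import *
from scipy.optimize import minimize
m=bot.camera_model('wrist');g=cv2.GaussianBlur(cv2.cvtColor(cv2.imread('pics/w7.png'),cv2.COLOR_BGR2LAB)[...,2].astype(np.float32),(0,0),1)
def samp(P):
    p=proj(m,P).astype(np.float32);return cv2.remap(g,p[:,:1],p[:,1:],cv2.INTER_CUBIC)[:,0]
L=np.array([(.620,-.0395),(.6296,-.129),(.639,-.2185)])
def cost(d,ids):
    c=0
    for i in ids:
        q=L[i]+d
        a=samp(ring(*q,.006,.0355));b=samp(ring(*q,.006,.0405))
        if i==2: k=np.cos(t)<.0   # robot side half only
        else: k=t>-1
        c+=(a-b)[k].mean()
    return -c
for ids in([1],[0],[2],[0,1,2]):
    r=min((minimize(cost,d0,args=(ids,),method='Nelder-Mead',options=dict(initial_simplex=[d0,np.add(d0,[.003,0]),np.add(d0,[0,.003])])) for d0 in([0,0],[.003,.003],[.006,.003])),key=lambda r:r.fun)
    print(ids,(r.x*1e3).round(1),r.fun)
E
python3 wf.py
```

```text
[1] [4.  2.1] -14.76717758178711
[0] [ 6.  -0.4] -35.50841522216797
[2] [4.  2.7] -15.756746292114258
[0, 1, 2] [5.1 1.2] -57.36294937133789
```

```bash
python3 - <<'E'
from plan import *
plan(((.6445,-.2163,.0535),180,20),((.6445,-.2163,.0475),180,20))
E
```

```text
t 10.1 grasp pt [ 0.6428 -0.218   0.1055] j [-0.49  0.2   1.52  0.19  1.11 -2.12] F [ 0.1 -0.1 -0.8] op 47.8
(0.6445, -0.2163, 0.0535) -> [49.4, 16.3, 1.5] [0.1, 0.2, 0.2]
(0.6445, -0.2163, 0.0475) -> [55.0, 18.4, 1.5] [0.1, 0.2, 0.2]
```

Request:
{"op": "apply_moves", "data": {
  "commands": [
    [40,25,8,1.5,0,0,0],
    [40,49,16,1.5,0,0,0],
    [40,51,17,1.5,0,0,0],
    [40,53,17.5,1.5,0,0,0],
    [40,54,18,1.5,0,0,0],
    [40,54,18,1.5,0,0,0]
  ]
}}

```text
time: 10.85
position: [0.6429, -0.2162, 0.0503]
orientation: [[0.345, -0.939, -0.005], [0.005, -0.003, 1.0], [-0.939, -0.345, 0.003]]
contact_force: [0.7, -0.1, 2.1]
opening: 0.504
```

```bash
python3 - <<'E'
from plan import *
plan(((.6445,-.2163,.0475),180,20))
E
```

```text
t 10.85 grasp pt [ 0.6439 -0.2161  0.0475] j [-0.49  0.26  1.58  0.2   1.   -2.15] F [ 0.7 -0.1  2.1] op 47.4
(0.6445, -0.2163, 0.0475) -> [0.2, -0.5, -0.1] [0.2, 0.3, 0.2]
```

Request:
{"op": "apply_moves", "data": {
  "commands": [
    [66,0,0,0,0,0,0],
    [66,0,0,0,0,0,0],
    [66,0,0,0,0,0,0],
    [66,-30,-11,0,0,0,0],
    [66,-80,-29,0,0,0,0],
    [94,-130,-48,0,0,0,0],
    [94,-170,-62,0,0,0,0]
  ]
}}

```text
time: 11.72
position: [0.6421, -0.2165, 0.2315]
orientation: [[0.343, -0.939, -0.005], [0.006, -0.003, 1.0], [-0.939, -0.343, 0.004]]
contact_force: [0.4, -0.6, -0.1]
opening: 0.882
```

```bash
python3 - <<'E'
from plan import *
m=bot.camera_model('wrist');w=bot.capture('wrist');a=bot.capture('scene')
cv2.imwrite('pics/w8.png',w);cv2.imwrite('pics/s8.png',a)
plan(((.62,.1,.25),180,20),((.60,.28,.22),180,20))
E
```

```text
t 11.825 grasp pt [ 0.6455 -0.2176  0.2344] j [-0.49  0.14  1.34  0.17  1.35 -2.08] F [0.4 0.2 1.7] op 90.6
(0.62, 0.1, 0.25) -> [-23.3, 16.7, 317.7] [0.3, 0.1, 0.6]
(0.6, 0.28, 0.22) -> [-2.0, 45.1, 497.8] [0.3, 0.1, 0.6]
```

View pics/w8.png

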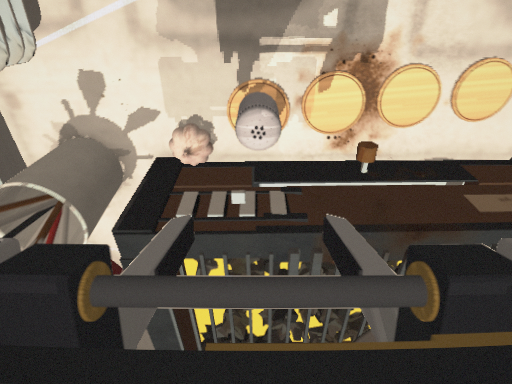

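View pics/s8.png

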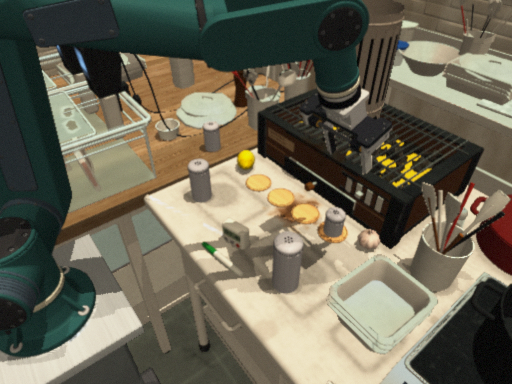

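Request:
{"op": "apply_moves", "data": {
  "commands": [
    [94,-10,2,60,0,0,0],
    [94,-20,10,120,0,0,0],
    [94,-23,17,180,0,0,0],
    [94,-23,17,240,0,0,0],
    [94,-23,17,300,0,0,0],
    [94,-20,25,360,0,0,0],
    [94,-15,35,420,0,0,0],
    [94,0,40,480,0,0,0],
    [94,10,42,508,0,0,0],
    [94,10,42,508,0,0,0],
    [94,10,42,508,0,0,0]
  ]
}}

```text
time: 13.2
position: [0.603, 0.2906, 0.2069]
orientation: [[0.34, -0.94, -0.005], [0.006, -0.003, 1.0], [-0.94, -0.34, 0.004]]
contact_force: [-0.4, 1.0, 0.2]
opening: 0.995
```

```bash
python3 look.py w9 .610 .292 .026 .090;  python3 - <<'E'
import sys; sys.path.insert(0,'.')
from plan import *
plan(((.609,.292,.070),180,20))
E
```

```text
[258.01480407 157.56941334]
t 13.25 grasp pt [0.6044 0.2903 0.2048] j [ 0.43  0.14  1.39 -0.14  1.29 -1.13] F [ 0.6 -0.4 -0.9] op 94.0
t 13.25 grasp pt [0.6044 0.2903 0.2048] j [ 0.43  0.14  1.39 -0.14  1.29 -1.13] F [ 0.6 -0.4 -0.9] op 94.0
(0.609, 0.292, 0.07) -> [128.3, 41.7, 1.1] [0.1, 0.3, -0.1]
```

View pics/w9o.png

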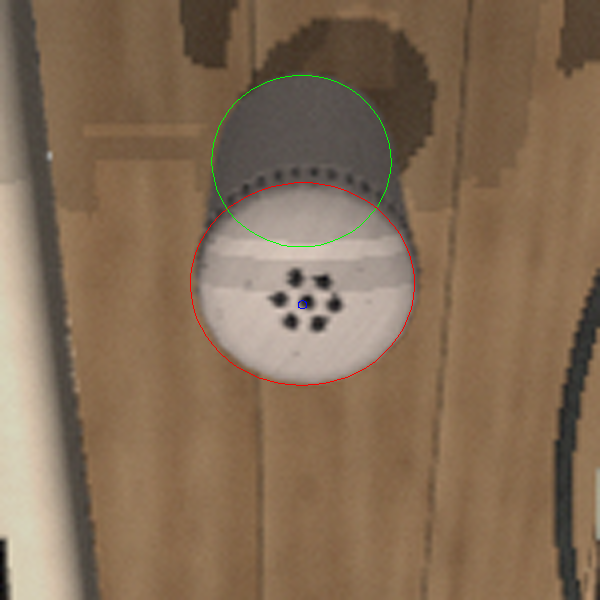

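Request:
{"op": "apply_moves", "data": {
  "commands": [
    [94,55,18,1.5,0,0,0],
    [94,105,33,1.5,0,0,0],
    [94,128,40.5,2,0,0,0],
    [94,128,40.5,2,0,0,0],
    [40,128,40.5,2,0,0,0],
    [40,128,40.5,2,0,0,0],
    [40,128,40.5,2,0,0,0],
    [40,128,40.5,2,0,0,0],
    [40,128,40.5,2,0,0,0],
    [40,128,40.5,2,0,0,0]
  ],
  "newtons": 20
}}

```text
time: 14.5
position: [0.609, 0.2941, 0.0741]
orientation: [[0.342, -0.94, -0.005], [0.006, -0.003, 1.0], [-0.94, -0.342, 0.005]]
contact_force: [0.6, -1.7, 2.8]
opening: 0.552
```

```bash
python3 - <<'E'
from plan import *
plan(((.605,.29,.22),180,20),((.633,-.127,.22),180,20),((.633,-.127,.14),180,20))
E
```

```text
t 14.5 grasp pt [0.61   0.2941 0.0713] j [ 0.43  0.24  1.55 -0.16  1.04 -1.08] F [ 0.6 -1.7  2.8] op 51.8
(0.605, 0.29, 0.22) -> [-141.5, -46.1, -3.3] [0.2, 0.4, -0.0]
(0.633, -0.127, 0.22) -> [-134.6, -71.1, -420.5] [0.2, 0.4, -0.0]
(0.633, -0.127, 0.14) -> [-59.4, -43.8, -420.9] [0.2, 0.4, -0.0]
```

Request:
{"op": "apply_moves", "data": {
  "commands": [
    [40,-50,-16,0,0,0,0],
    [40,-105,-35,0,0,0,0],
    [40,-141,-46,-30,0,0,0],
    [40,-141,-50,-90,0,0,0],
    [40,-141,-54,-150,0,0,0],
    [40,-140,-58,-210,0,0,0],
    [40,-138,-61,-270,0,0,0],
    [40,-136,-65,-330,0,0,0],
    [40,-134,-70,-390,0,0,0],
    [40,-110,-62,-421,0,0,0],
    [40,-80,-51,-421,0,0,0],
    [40,-80,-51,-421,0,0,0]
  ]
}}

```text
time: 16.0
position: [0.6287, -0.1265, 0.1584]
orientation: [[0.332, -0.943, -0.004], [0.01, -0.001, 1.0], [-0.943, -0.332, 0.009]]
contact_force: [0.2, 0.3, -2.7]
opening: 0.554
```

```bash
cat > hov.py <<'E'
from plan import *
import sys
from scipy.optimize import minimize
nm=sys.argv[1];ids=[int(c) for c in sys.argv[2]];h,r=float(sys.argv[3]),float(sys.argv[4])  # grasp height on can, radius
m=bot.camera_model('wrist');w=bot.capture('wrist');cv2.imwrite(f'pics/{nm}.png',w)
L=np.array([(.6107,.05),(.620,-.0395),(.6296,-.129),(.639,-.2185)])
g=cv2.GaussianBlur(cv2.cvtColor(w,cv2.COLOR_BGR2LAB)[...,2].astype(np.float32),(0,0),1)
def samp(P):
    p=proj(m,P).astype(np.float32);return cv2.remap(g,p[:,:1],p[:,1:],cv2.INTER_CUBIC)[:,0]
def cost(d,ids):
    return -sum((samp(ring(*(L[i]+d),.006,.0355))-samp(ring(*(L[i]+d),.006,.0405)))[np.cos(t)<.2].mean() for i in ids)
for ii in [[i] for i in ids]+[ids]:
    q=min((minimize(cost,d0,args=(ii,),method='Nelder-Mead',options=dict(initial_simplex=[d0,np.add(d0,[.003,0]),np.add(d0,[0,.003])])) for d0 in([0,0],[.003,.003],[.006,.003])),key=lambda r:r.fun)
    print(ii,(q.x*1e3).round(1),round(float(q.fun),1))
d=q.x
s=bot.state();G=np.array(s['position'])+.003*np.array(s['orientation'])[:,0]
rr=[(ring(*(l+d),.006,.038),(0,0,255)) for l in L]+[(ring(G[0],G[1],G[2]-h,r),(0,255,0)),(ring(G[0],G[1],G[2]-h+float(sys.argv[5])-.008,r),(0,255,0))]
cv2.imwrite(f'pics/{nm}o.png',cv2.resize(crop(w,m,rr,(256,192),256,2)[128:896],(800,600)))
plan()
E
python3 hov.py w10 12 .071 .026 .09
```

```text
[1] [3.4 2.9] -19.0
[2] [2.8 3.6] -13.9
[1, 2] [3.2 3.2] -32.6
t 16.05 grasp pt [ 0.6314 -0.1265  0.1586] j [-0.35  0.09  1.54  0.13  1.2  -1.95] F [ 0.6  0.2 -0.8] op 51.4
```

View pics/w10o.png

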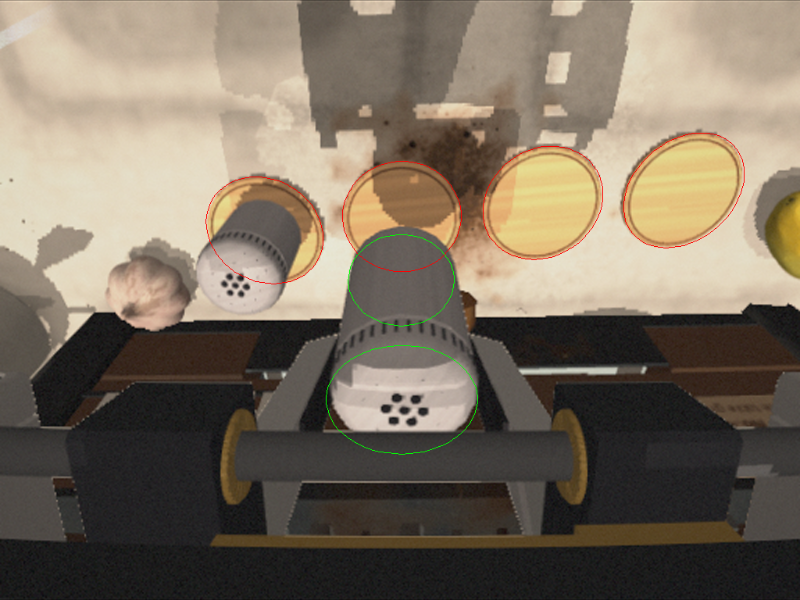

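```bash
python3 - <<'E'
from plan import *
plan(((.6335,-.126,.083),180,20),((.6335,-.126,.077),180,20))
E
```

```text
t 16.05 grasp pt [ 0.6314 -0.1265  0.1586] j [-0.35  0.09  1.54  0.13  1.2  -1.95] F [ 0.6  0.2 -0.8] op 51.4
(0.6335, -0.126, 0.083) -> [71.9, 23.4, -0.1] [0.1, 0.5, -0.3]
(0.6335, -0.126, 0.077) -> [77.5, 25.5, -0.1] [0.1, 0.5, -0.3]
```

Request:
{"op": "apply_moves", "data": {
  "commands": [
    [40,40,13,0,0,0,0],
    [40,68,22,0,0,0,0],
    [40,73,23.5,0,0,0,0],
    [40,75,24.5,0,0,0,0],
    [40,76.5,25,0,0,0,0],
    [40,76.5,25,0,0,0,0]
  ]
}}

```text
time: 16.8
position: [0.6349, -0.1268, 0.0851]
orientation: [[0.343, -0.939, -0.005], [0.006, -0.003, 1.0], [-0.939, -0.343, 0.005]]
contact_force: [-0.2, -0.4, -1.8]
opening: 0.553
```

```bash
python3 - <<'E'
from plan import *
plan(((.6335,-.126,.077),180,20))
E
```

```text
t 16.8 grasp pt [ 0.6359 -0.1268  0.0823] j [-0.35  0.15  1.63  0.14  1.04 -1.98] F [-0.2 -0.4 -1.8] op 51.9
(0.6335, -0.126, 0.077) -> [4.1, 4.1, 0.8] [0.2, 0.3, 0.1]
```

Request:
{"op": "apply_moves", "data": {
  "commands": [
    [40,2,3,1,0,0,0],
    [40,4,4,1,0,0,0],
    [40,4,4,1,0,0,0],
    [40,4,4,1,0,0,0]
  ]
}}

```text
time: 17.3
position: [0.6323, -0.1258, 0.08]
orientation: [[0.343, -0.939, -0.005], [0.006, -0.003, 1.0], [-0.939, -0.343, 0.005]]
contact_force: [-3.5, 0.6, 6.5]
opening: 0.55
```

```bash
python3 - <<'E'
from plan import *
plan(((.6335,-.126,.077),180,20))
E
```

```text
t 17.3 grasp pt [ 0.6334 -0.1257  0.0772] j [-0.35  0.15  1.64  0.14  1.03 -1.98] F [-3.5  0.6  6.5] op 51.7
(0.6335, -0.126, 0.077) -> [0.2, -0.1, -0.2] [0.2, 0.4, 0.1]
```

Request:
{"op": "apply_moves", "data": {
  "commands": [
    [70,0,0,0,0,0,0],
    [70,0,0,0,0,0,0],
    [70,0,0,0,0,0,0],
    [70,-30,-11,0,0,0,0],
    [70,-80,-29,0,0,0,0],
    [94,-130,-48,0,0,0,0],
    [94,-160,-58,0,0,0,0]
  ]
}}

```text
time: 18.18
position: [0.6326, -0.1269, 0.2525]
orientation: [[0.345, -0.938, -0.005], [0.005, -0.003, 1.0], [-0.938, -0.345, 0.004]]
contact_force: [-0.2, 0.3, -0.5]
opening: 0.922
```

```bash
python3 hov.py w11 01 .071 .026 .09; python3 - <<'E'
from plan import *
plan(((.45,.102,.235),180,20))
E
```

```text
[0] [3.1 2.8] -22.3
[1] [3.2 3. ] -19.5
[0, 1] [3.2 2.9] -41.7
t 18.225 grasp pt [ 0.6352 -0.1273  0.2547] j [-0.35  0.05  1.39  0.13  1.36 -1.93] F [ 1.5 -0.5  3.9] op 90.3
t 18.225 grasp pt [ 0.6352 -0.1273  0.2547] j [-0.35  0.05  1.39  0.13  1.36 -1.93] F [ 1.5 -0.5  3.9] op 90.3
(0.45, 0.102, 0.235) -> [-46.1, 179.2, 230.2] [0.2, 0.2, 0.6]
```

View pics/w11o.png

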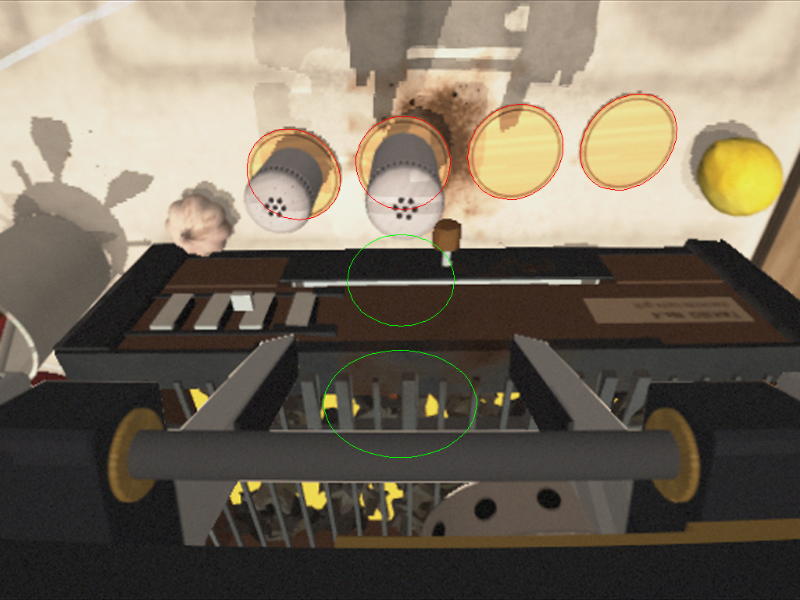

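Request:
{"op": "apply_moves", "data": {
  "commands": [
    [94,-12,45,50,0,0,0],
    [94,-24,85,100,0,0,0],
    [94,-34,125,155,0,0,0],
    [94,-42,165,205,0,0,0],
    [94,-46,179,230,0,0,0],
    [94,-46,179,230,0,0,0],
    [94,-46,179,230,0,0,0],
    [94,-46,179,230,0,0,0]
  ]
}}

```text
time: 19.23
position: [0.4471, 0.1016, 0.2315]
orientation: [[0.34, -0.94, -0.003], [0.006, -0.001, 1.0], [-0.94, -0.34, 0.005]]
contact_force: [0.3, 0.8, -0.6]
opening: 1.0
```

```bash
python3 look.py w12 .4545 .1035 .028 .115;  python3 - <<'E'
import sys; sys.path.insert(0,'.')
from plan import *
plan(((.4535,.1035,.092),180,20))
E
```

```text
[258.60065254 158.12980486]
t 19.275 grasp pt [0.4482 0.1015 0.2288] j [ 0.13 -0.37  1.8  -0.04  1.37 -1.45] F [-0.  -0.5  0.2] op 94.1
t 19.275 grasp pt [0.4482 0.1015 0.2288] j [ 0.13 -0.37  1.8  -0.04  1.37 -1.45] F [-0.  -0.5  0.2] op 94.1
(0.4535, 0.1035, 0.092) -> [130.4, 41.5, 1.3] [0.1, 0.3, -0.1]
```

View pics/w12o.png

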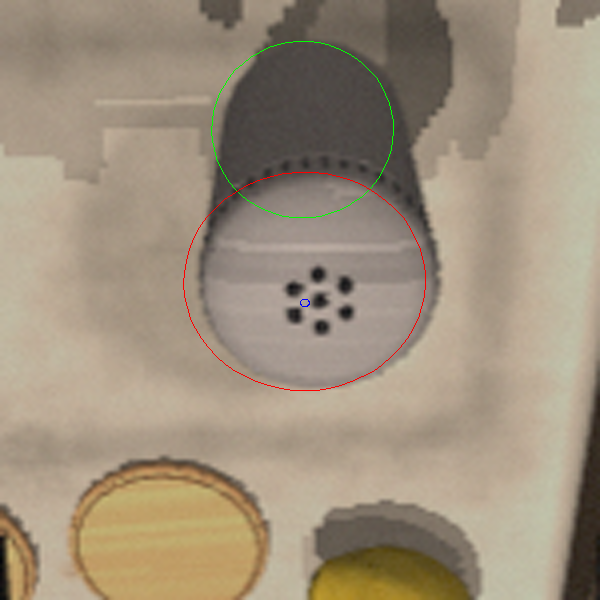

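Request:
{"op": "apply_moves", "data": {
  "commands": [
    [94,55,18,4,0,0,0],
    [94,105,33,4,0,0,0],
    [94,131,41,4,0,0,0],
    [94,131,41,4,0,0,0],
    [40,131,41,4,0,0,0],
    [40,131,41,4,0,0,0],
    [40,131,41,4,0,0,0],
    [40,131,41,4,0,0,0],
    [40,131,41,4,0,0,0]
  ],
  "newtons": 25
}}

```text
time: 20.4
position: [0.4531, 0.1073, 0.0956]
orientation: [[0.342, -0.94, -0.005], [0.007, -0.003, 1.0], [-0.94, -0.342, 0.005]]
contact_force: [0.3, -0.7, 1.6]
opening: 0.592
```

```bash
python3 - <<'E'
from plan import *
plan(((.46,.105,.24),180,20),((.6235,-.0365,.24),180,20),((.6235,-.0365,.145),180,20))
E
```

```text
t 20.4 grasp pt [0.4541 0.1073 0.0928] j [ 0.14 -0.28  2.01 -0.05  1.06 -1.42] F [ 0.3 -0.7  1.6] op 55.6
(0.46, 0.105, 0.24) -> [-136.3, -55.9, -1.6] [0.2, 0.4, 0.0]
(0.6235, -0.0365, 0.24) -> [-81.3, -209.1, -143.9] [0.2, 0.4, 0.0]
(0.6235, -0.0365, 0.145) -> [8.0, -176.6, -144.4] [0.2, 0.4, 0.0]
```

Request:
{"op": "apply_moves", "data": {
  "commands": [
    [40,-50,-18,0,0,0,0],
    [40,-105,-38,0,0,0,0],
    [40,-136,-56,-10,0,0,0],
    [40,-124,-95,-45,0,0,0],
    [40,-110,-135,-85,0,0,0],
    [40,-94,-175,-120,0,0,0],
    [40,-81,-209,-144,0,0,0],
    [40,-40,-194,-144,0,0,0],
    [40,-10,-183,-144,0,0,0],
    [40,-10,-183,-144,0,0,0],
    [40,-10,-183,-144,0,0,0]
  ]
}}

```text
time: 21.78
position: [0.6226, -0.0361, 0.1671]
orientation: [[0.342, -0.94, -0.005], [0.007, -0.003, 1.0], [-0.94, -0.342, 0.005]]
contact_force: [0.8, -0.5, -1.6]
opening: 0.588
```

```bash
python3 hov.py w13 0 .0928 .028 .115; python3 - <<'E'
from plan import *
plan(((.6235,-.0365,.105),180,20),((.6235,-.0365,.0988),180,20))
E
```

```text
[0] [2.9 2.8] -20.9
[0] [2.9 2.8] -20.9
t 21.825 grasp pt [ 0.6241 -0.0361  0.1654] j [-0.19  0.03  1.59  0.08  1.18 -1.78] F [ 0.6  0.3 -1.6] op 55.7
t 21.825 grasp pt [ 0.6241 -0.0361  0.1654] j [-0.19  0.03  1.59  0.08  1.18 -1.78] F [ 0.6  0.3 -1.6] op 55.7
(0.6235, -0.0365, 0.105) -> [56.5, 21.3, -0.6] [0.2, 0.4, 0.1]
(0.6235, -0.0365, 0.0988) -> [62.3, 23.5, -0.7] [0.2, 0.4, 0.1]
```

View pics/w13o.png

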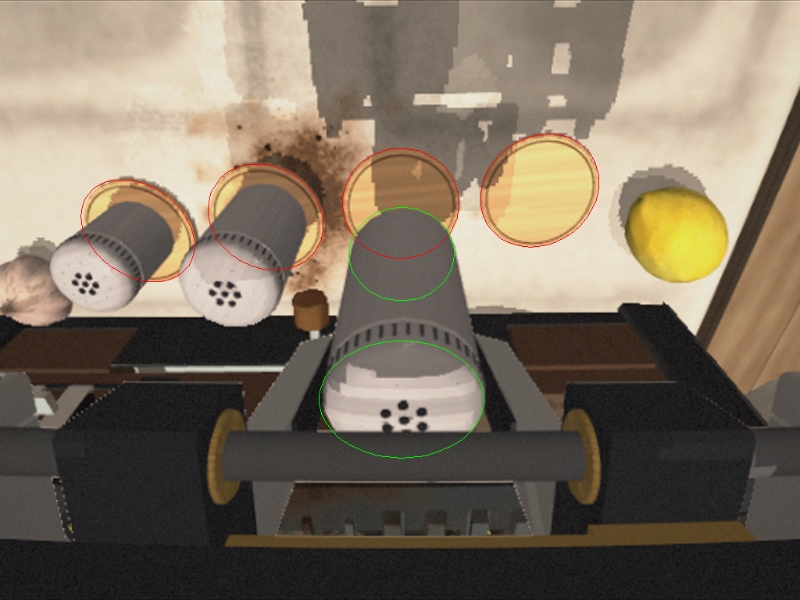

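Request:
{"op": "apply_moves", "data": {
  "commands": [
    [40,30,11,0,0,0,0],
    [40,54,20,-0.5,0,0,0],
    [40,58,22,-0.5,0,0,0],
    [40,60,23,-0.5,0,0,0],
    [40,62,23.5,-0.5,0,0,0],
    [40,62,23.5,-0.5,0,0,0]
  ]
}}

```text
time: 22.58
position: [0.6224, -0.0364, 0.1017]
orientation: [[0.345, -0.939, -0.005], [0.006, -0.003, 1.0], [-0.939, -0.345, 0.005]]
contact_force: [-0.3, 1.1, 0.6]
opening: 0.591
```

```bash
python3 - <<'E'
from plan import *
plan(((.6235,-.0365,.0985),180,20))
E
```

```text
t 22.575 grasp pt [ 0.6234 -0.0364  0.0989] j [-0.19  0.08  1.68  0.08  1.04 -1.79] F [-0.3  1.1  0.6] op 55.5
(0.6235, -0.0365, 0.0985) -> [0.4, 0.0, -0.1] [0.2, 0.4, 0.2]
```

Touching (or within about 0.3 mm). I'll release and retreat.

Request:
{"op": "apply_moves", "data": {
  "commands": [
    [40,0.4,0,0,0,0,0],
    [74,0.4,0,0,0,0,0],
    [74,0.4,0,0,0,0,0],
    [74,0.4,0,0,0,0,0],
    [74,-30,-11,0,0,0,0],
    [74,-80,-29,0,0,0,0],
    [94,-140,-51,0,0,0,0],
    [94,-170,-62,0,0,0,0]
  ]
}}

```text
time: 23.58
position: [0.6223, -0.0374, 0.2855]
orientation: [[0.347, -0.938, -0.005], [0.006, -0.003, 1.0], [-0.938, -0.347, 0.004]]
contact_force: [0.2, 0.9, 0.1]
opening: 0.961
```

```bash
python3 - <<'E'
from plan import *
plan(((.445,-.256,.27),180,20))
E
```

```text
t 23.575 grasp pt [ 0.6233 -0.0374  0.2827] j [-0.19 -0.01  1.39  0.07  1.41 -1.76] F [0.2 0.9 0.1] op 90.4
(0.445, -0.256, 0.27) -> [-51.2, 172.4, -217.7] [0.2, 0.3, 0.3]
```

Request:
{"op": "apply_moves", "data": {
  "commands": [
    [94,-12,40,-45,0,0,0],
    [94,-24,80,-95,0,0,0],
    [94,-36,120,-145,0,0,0],
    [94,-46,155,-195,0,0,0],
    [94,-51,172,-218,0,0,0],
    [94,-51,172,-218,0,0,0],
    [94,-51,172,-218,0,0,0],
    [94,-51,172,-218,0,0,0]
  ]
}}

```text
time: 24.58
position: [0.4441, -0.255, 0.2687]
orientation: [[0.341, -0.94, -0.007], [0.008, -0.005, 1.0], [-0.94, -0.341, 0.006]]
contact_force: [0.0, -0.3, -0.2]
opening: 0.999
```

```bash
python3 look.py w14 .450 -.254 .030 .140;  python3 - <<'E'
import sys; sys.path.insert(0,'.')
from plan import *
plan(((.450,-.254,.115),180,20))
E
```

```text
[257.44297812 150.64793897]
t 24.625 grasp pt [ 0.4452 -0.255   0.2659] j [-0.79 -0.21  1.61  0.25  1.5  -2.36] F [-0.2  0.2 -0.2] op 93.9
t 24.625 grasp pt [ 0.4452 -0.255   0.2659] j [-0.79 -0.21  1.61  0.25  1.5  -2.36] F [-0.2  0.2 -0.2] op 93.9
(0.45, -0.254, 0.115) -> [143.5, 46.9, 0.1] [0.3, 0.4, -0.1]
```

View pics/w14o.png

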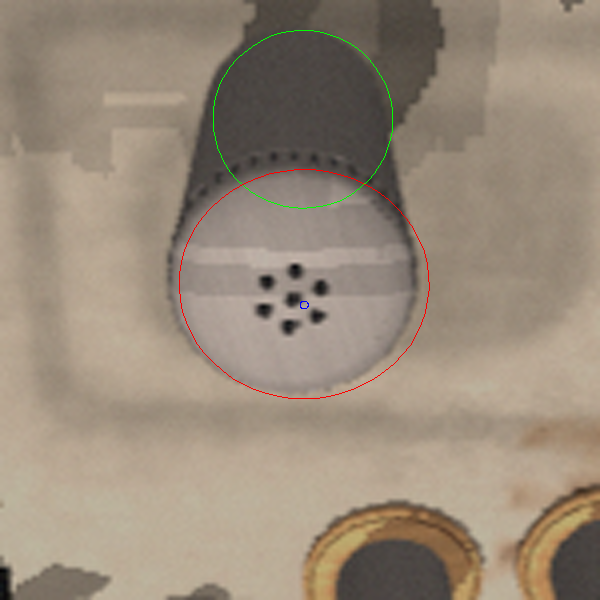

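Request:
{"op": "apply_moves", "data": {
  "commands": [
    [94,55,18,-2,0,0,0],
    [94,110,37,-2,0,0,0],
    [94,143,48,-2,0,0,0],
    [94,143,48,-2,0,0,0],
    [40,143,48,-2,0,0,0],
    [40,143,48,-2,0,0,0],
    [40,143,48,-2,0,0,0],
    [40,143,48,-2,0,0,0],
    [40,143,48,-2,0,0,0]
  ],
  "newtons": 25
}}

```text
time: 25.75
position: [0.4475, -0.2577, 0.119]
orientation: [[0.343, -0.939, -0.005], [0.005, -0.003, 1.0], [-0.939, -0.343, 0.004]]
contact_force: [-0.6, 0.3, 3.6]
opening: 0.633
```

```bash
python3 - <<'E'
from plan import *
plan(((.455,-.25,.28),180,20),((.614,.053,.28),180,20),((.614,.053,.165),180,20))
E
```

```text
t 25.75 grasp pt [ 0.4486 -0.2577  0.1162] j [-0.79 -0.14  1.85  0.27  1.2  -2.44] F [-0.6  0.3  3.6] op 59.5
(0.455, -0.25, 0.28) -> [-151.6, -62.2, 8.4] [0.2, 0.3, 0.0]
(0.614, 0.053, 0.28) -> [-95.5, -212.6, 310.6] [0.2, 0.3, 0.0]
(0.614, 0.053, 0.165) -> [12.5, -173.2, 310.1] [0.2, 0.3, 0.0]
```

Request:
{"op": "apply_moves", "data": {
  "commands": [
    [40,-50,-18,0,0,0,0],
    [40,-105,-38,0,0,0,0],
    [40,-152,-62,8,0,0,0],
    [40,-142,-88,60,0,0,0],
    [40,-133,-114,112,0,0,0],
    [40,-123,-140,164,0,0,0],
    [40,-114,-165,216,0,0,0],
    [40,-104,-190,265,0,0,0],
    [40,-95,-213,311,0,0,0],
    [40,-95,-213,311,0,0,0],
    [40,-95,-213,311,0,0,0],
    [40,-60,-200,311,0,0,0]
  ]
}}

```text
time: 27.25
position: [0.6147, 0.0525, 0.2483]
orientation: [[0.349, -0.937, -0.003], [0.006, -0.001, 1.0], [-0.937, -0.349, 0.005]]
contact_force: [0.2, 0.4, -1.8]
opening: 0.638
```

```bash
python3 - <<'E'
from plan import *
plan(((.614,.053,.175),180,20))
E
```

```text
t 27.25 grasp pt [0.6158 0.0525 0.2455] j [-0.01 -0.02  1.48  0.01  1.32 -1.59] F [ 0.2  0.4 -1.8] op 60.0
(0.614, 0.053, 0.175) -> [65.4, 26.2, 0.2] [0.1, 0.3, 0.4]
```

Request:
{"op": "apply_moves", "data": {
  "commands": [
    [40,40,16,0,0,0,0],
    [40,65,26,0,0,0,0],
    [40,65,26,0,0,0,0],
    [40,65,26,0,0,0,0]
  ]
}}

```text
time: 27.75
position: [0.6114, 0.0532, 0.1761]
orientation: [[0.344, -0.939, -0.004], [0.006, -0.002, 1.0], [-0.939, -0.344, 0.005]]
contact_force: [-0.2, 0.2, -1.9]
opening: 0.637
```

```bash
python3 hov.py w15 0 .1162 .03 .14; python3 - <<'E'
from plan import *
plan(((.614,.053,.128),180,20),((.614,.053,.122),180,20))
E
```

```text
[0] [2.5 3.7] -16.8
[0] [2.5 3.7] -16.8
t 27.8 grasp pt [0.6129 0.0535 0.174 ] j [-0.01  0.    1.6   0.01  1.19 -1.59] F [-0.1 -0.6 -2.2] op 59.3
t 27.8 grasp pt [0.6129 0.0535 0.174 ] j [-0.01  0.    1.6   0.01  1.19 -1.59] F [-0.1 -0.6 -2.2] op 59.3
(0.614, 0.053, 0.128) -> [43.6, 14.8, -0.7] [0.1, 0.4, 0.2]
(0.614, 0.053, 0.122) -> [49.2, 16.9, -0.7] [0.1, 0.4, 0.2]
```

View pics/w15o.png

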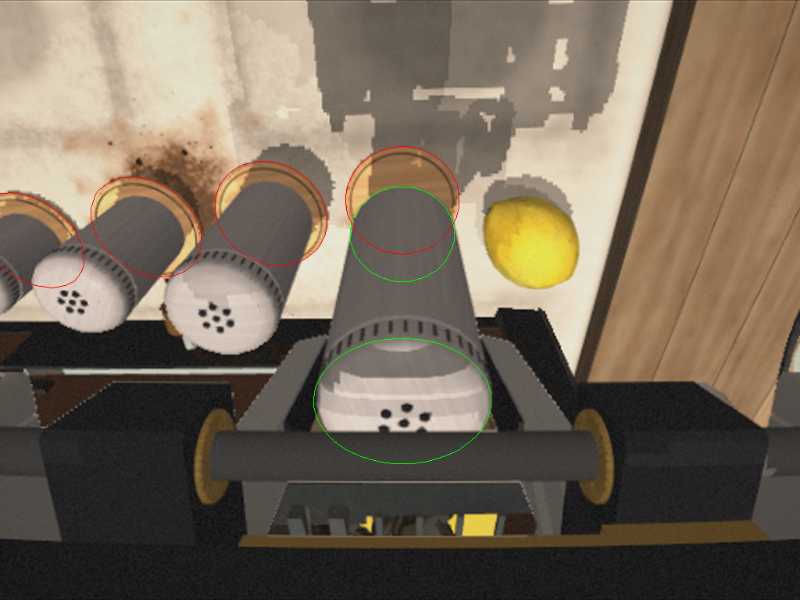

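Request:
{"op": "apply_moves", "data": {
  "commands": [
    [40,25,8,-0.5,0,0,0],
    [40,43,14.5,-0.5,0,0,0],
    [40,46,16,-0.5,0,0,0],
    [40,48,16.5,-0.5,0,0,0],
    [40,49,17,-0.5,0,0,0],
    [40,49,17,-0.5,0,0,0]
  ]
}}

```text
time: 28.55
position: [0.613, 0.054, 0.1251]
orientation: [[0.346, -0.938, -0.005], [0.007, -0.003, 1.0], [-0.938, -0.346, 0.005]]
contact_force: [-1.1, -1.2, 3.3]
opening: 0.633
```

```bash
python3 - <<'E'
from plan import *
plan(((.614,.053,.122),180,20))
E
```

```text
t 28.55 grasp pt [0.614  0.054  0.1223] j [-0.01  0.04  1.67  0.01  1.08 -1.59] F [-1.1 -1.2  3.3] op 59.5
(0.614, 0.053, 0.122) -> [0.3, 0.1, -1.0] [0.2, 0.4, 0.2]
```

Request:
{"op": "apply_moves", "data": {
  "commands": [
    [78,0,0,0,0,0,0],
    [78,0,0,0,0,0,0],
    [78,0,0,0,0,0,0],
    [78,-30,-11,0,0,0,0],
    [78,-80,-29,0,0,0,0],
    [94,-140,-51,0,0,0,0],
    [94,-170,-40,-50,0,0,0],
    [94,-185,-10,-90,0,0,0],
    [94,-185,10,-120,0,0,0],
    [94,-185,10,-120,0,0,0],
    [94,-185,10,-120,0,0,0]
  ]
}}

```text
time: 29.92
position: [0.5399, -0.0669, 0.2921]
orientation: [[0.341, -0.94, -0.005], [0.007, -0.003, 1.0], [-0.94, -0.341, 0.006]]
contact_force: [-0.2, -0.8, -0.0]
opening: 1.001
```

```bash
cat > fin.py <<'E'
from plan import *
import sys
nm=sys.argv[1]
L=np.array([(.6107,.05),(.620,-.0395),(.6296,-.129),(.639,-.2185)])
DD=[(.03,.14),(.028,.115),(.026,.09),(.024,.065)]
for cam,d in (('wrist',(.003,.003)),('scene',(.0017,-.0003)),('top',(-.0017,.0003))):
    m=bot.camera_model(cam);w=bot.capture(cam);cv2.imwrite(f'pics/{nm}{cam}.png',w)
    rr=[]
    for l,(r,H) in zip(L,DD):
        q=l+np.array(d)
        rr+=[(ring(*q,.006,.038),(0,0,255)),(ring(*q,.006,r),(0,255,0)),(ring(*q,.006+H-.008,r),(255,0,0))]
    if cam=='wrist': o=cv2.resize(crop(w,m,rr,(256,192),256,2)[128:896],(800,600))
    else:
        c=proj(m,[.625,-.084,.05])[0];o=crop(w,m,rr,c,75,5)[75:675,:]
    cv2.imwrite(f'pics/{nm}{cam}o.png',o)
plan()
E
python3 fin.py f1
```

```text
t 30.075 grasp pt [ 0.5412 -0.0662  0.2892] j [-0.29 -0.18  1.54  0.11  1.45 -1.86] F [ 0.3 -0.1  0.8] op 94.2
```

View pics/f1wristo.png

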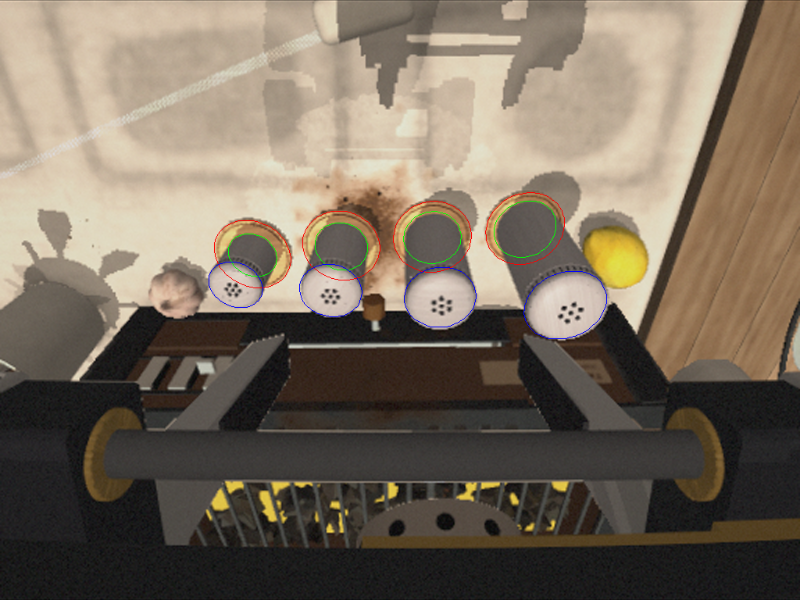

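View pics/f1sceneo.png

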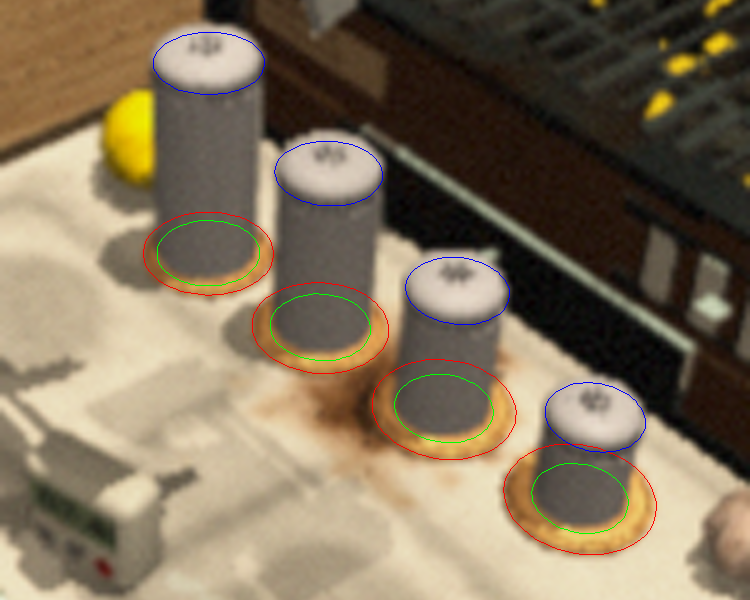

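View pics/f1topo.png

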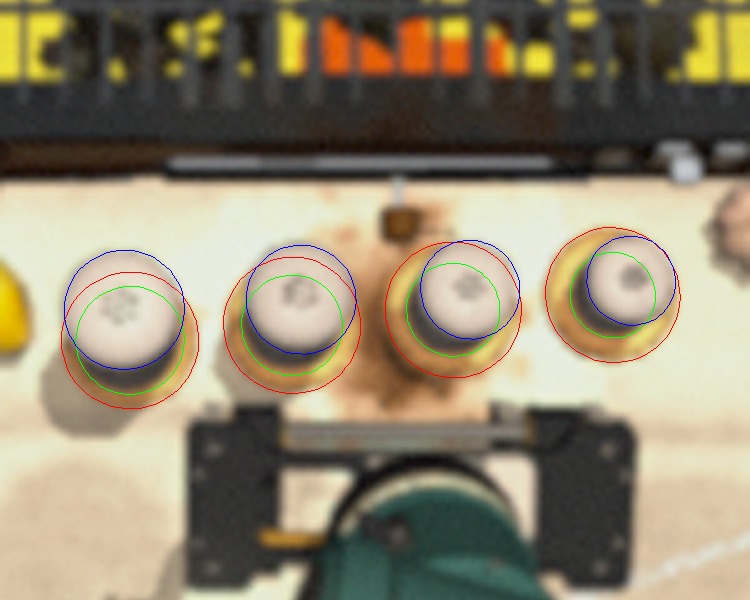

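```bash
python3 - <<'E'
from h import *
for n in('top','scene'):
    bot.capture(n)
    for t_ in('lemon','garlic'): print(n,t_,[np.round(r['at'],3).tolist() for r in bot.search_frame(n,t_)][:1])
print(bot.state()['time']);print(bot.close_job())
E
```

```text
top lemon [[0.626, 0.14, 0.054]]
top garlic [[0.672, -0.295, 0.033]]
scene lemon []
scene garlic [[0.67, -0.302, 0.036]]
30.375
the job is handed in; nothing more can be done
None
```

The four dredgers stand upright, one on each coaster: 140, 115, 90, then 65 mm from the lemon's end to the garlic's end. I handed the job in at 30.4 s, with the gripper clear of everything.

**One early collision:** my first move ran the gripper into an immersion circulator standing in the dish rack, which I had missed in the first pictures. The wrist force read 115.7 N at the end of that move, just under the 120 N limit; I can't rule out a higher moment in between. If the arm or gripper body took that contact, it probably broke the 40 N pressing limit. I backed off at once, and in later pictures nothing looked moved.

**Last checks:**
- **Placement:** outlines of the four cans, drawn at the coaster centres in the wrist, scene and top pictures, matched the cans to within about 1–2 mm by eye. The 65 mm can was the furthest off.
- **Lemon and garlic:** the top camera put both within about 2 mm of where they began. In the last scene picture the network did not report the lemon, which is partly hidden there by the 140 mm dredger, and put the garlic within 2 mm.
- **Camera disagreement:** the wrist camera put everything about 3 mm in x and 3 mm in y away from the average of the scene and top cameras. I used the wrist camera's positions for placing, and for grasping all but the 65 mm can, whose grasp point was a compromise between the cameras.

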